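# Seat the splined key and hold the shaft lock open

### The arm

A 6-joint arm with a two-finger parallel gripper is mounted at the origin on the work surface. World frame = base frame: x ahead of the robot, y to its left, z up, the work surface at z = 0. Lengths are in m, angles in degrees, forces in N, time in s.
With the tool pointing down it reaches from about 0.3 to 0.75 m from the base axis. Payload 8.5 kg.
Tool frame: the origin (TCP) lies midway between the tips of the shut fingers; the grasp point (between the pads) lies 19 mm behind it (env.hold_point_z is the distance from the TCP to the grasp point, in m); z points along the fingers, y is the line along which they close (so a half turn about z gives the same grasp; the last joint's range is limited). The gripper opens to 85 mm and grips with 20 to 120 N. Pads are 22 mm wide; open, the fingers measure 114 mm over their backs; the gripper's body (76 mm by 85 mm) begins 54 mm behind the grasp point. The pads swing forward as they close: fully open they stand 13 mm farther back than shut.
Start: joints at [-80.747, 21.807, 74.336, -0, 83.858, -12.336], TCP at [0.202, -0.511, 0.207] pointing down, gripper open.
Joint ranges: [-178.18, 178.18], [-50.72, 133.34], [12.68, 142.11], [-81.47, 261.47], [9.98, 163.14], [-165.26, 165.26]. Speed limits (degrees/s): [136.94, 136.94, 180, 180, 180, 180].

### API

Orientations are given as a 3x3 rotation matrix whose columns are the frame's x, y, z axes.
In Python, from rig import observe, get_image, camera_info, env gives the robot as it stands.
- The arm moves only by the tool drive_tool, never from a script. Its arguments are lists of equal length, an entry for each row: "offset": the shift along the tool's x, y, z in units of 40 mm (1.0 is 40 mm), a list of three; "turn": the turn, a rotation vector about the tool's x, y, z in units of 6 degrees (1.0 is 6 degrees), a list of three; "hand": the opening, from 0 (shut) to 1 (fully open). A call has exactly 10 rows; each row shifts and turns the commanded pose from where the row before left it, along the tool's axes as they then stand; what a row does not reach is not made up. A row lasts 1/8 s, in which the tool goes at most 62.5 mm and 10.7 degrees, less where a joint would pass 70% of its speed; a pose out of reach is approached as far as the arm can. A call is refused whole if a number of a shift passes 1 or a number of a turn 1, either way. A call with a gripper value outside its range is refused whole. The fingers move at their own pace and stop on an object; "newtons" is the grip in N (left out, the last holds). Time passes only in rows, so rows that do not move let the fingers close, or fill a call up. It gives the time, the measured TCP pose, the force, the opening and the grip force at its end, in the units of the state.
- observe(): the state, without advancing time (a new reading comes with each control period).
- get_image(name): name is "scene" or "top" or "wrist"; returns the picture (384x512x3 uint8, blue, green, red); there is no depth.
- camera_info(name): a dict with "fx", "fy", "cx", "cy" (pixels), "world_to_cam" (4x4, takes a point from world to camera coordinates). Camera axes: x right, y down, z forward; pixel columns grow to the right and rows downward; lengths in m; the calibration is good to about 2 mm. The wrist camera is an equidistant fisheye: a pixel r from the principal point sees the ray r / f radians off the axis. A picture is of the moment at which its call begins: read the wrist's pose just before it. camera_info takes no time and is no camera call; for the wrist camera it gives the pose at the moment of the call.
- env.close_job(): hands the job in; it is judged then, once.
The state is a dict: "time_s": time; "q": joint angles; "qvel": joint speeds; "joint_efforts": joint torques, N m; "position": TCP position; "tool_rot": TCP orientation; "ft_force": force on the tool from outside, world axes, zero at the start; "wrist_torque": the same for the moment, N m; "grip_width": finger opening in m; "gripper_force": force on a finger pad.
Only numpy, scipy, OpenCV 4.12 (cv2) and the standard library are available. Lean on these libraries where they do the work, as an engineer would, in place of code of your own. Each camera call takes 0.05 s, during which the arm holds its last target. There are 200 camera calls.

### The job

On the antenna tuner, swing the hasp up off its staple and all the way back so that the capped drive socket is bared, then take the T-handled key out of its rest, turn it until its splines mesh with the socket and slide it fully home, flange down on the hub. The shaft lock is released only while the key is pressed in against its spring, so finish while still gripping the key and pressing it home: do not let go. Leave the microphone, phone and mug alone.

Things in the scene. Friction and masses are not known exactly. Their poses are not given: they have to be found in the camera images.
- tuner: Grey steel antenna tuner box, fixed, 170 (x) x 270 (y) x 70 mm high; origin under its centre, z up. On the centre line of its deck, towards its +y end: the hasp's hinge post (y = 0; top 108 mm above the desk), the drive hub (y = 45 mm), a wire staple (y = 84 mm, 11 mm wide, top 116 mm above the desk). The -y half of the deck is bare.
- socket (a point): Centre of the socket's mouth, in the hub's top plane, 98 mm above the desk (tuner's x = 0, y = 45 mm); axes of the tuner, does not turn with the hub. The hub is a square steel block 40 x 40 mm, 28 mm high, with an upright cross-shaped (four-spline) hole 28 mm deep: two crossing slots 8 mm wide, 30 mm long. A brass spring plunger stands in it.
- drive (a joint): Angle of the hub about the upright axis (rad, positive anticlockwise seen from above, -0.7 to 0.7). At 0 the slots of the cross lie along the tuner's x and y; the cross repeats every quarter turn. Very stiff: it does not turn below 0.5 N m.
- plunger (a joint): Spring plunger (shaft lock) inside the socket, m pressed down: at 0 its top is 18 mm below the mouth, 0.008 when the key is fully home, 0.0085 at its stop. Spring: 5.4 N to start, about 10 N when home; it lifts the key again when the pressing stops.
- hasp (a joint): Hasp angle (rad): 0 (to about 0.15 at the start) lies shut, level over the hub and with its slot over the staple; grows as the free end swings up and over towards the tuner's -y end; 2.9 is its stop, folded back. Bared enough from 2.2 on. A stiff hinge (0.07 N m): stays where it is left.
- hinge (a point): Hinge axis of the hasp, midway along it: 102.5 mm above the desk, tuner's x = y = 0. The axis runs along the tuner's x.
- hasp_end (a point): Point to pinch on the hasp: centre of its end plate, 110 mm from the hinge axis. The hasp is an aluminium strap 24 mm wide (along the hinge), 5 mm thick, 126 mm long, with a 42 mm round cap under it over the hub; the end plate (92 to 126 mm) is free on both side edges, the deck 30 mm below it when shut. x runs along the hinge, y along the strap to its free end.
- rest: Grey plastic block 80 x 80 x 40 mm fixed on the desk, with a 31 mm round upright hole in the middle in which the key stands; origin at the centre of its underside.
- key: Loose splined key, 0.13 to 0.25 kg, 70 mm tall, upright in the rest with its flange on the block, at any yaw. Origin at the middle of the stem's lower end, z up. Cross-shaped steel stem 26 mm long: two bars 6 mm wide, 28 mm across, along its x and y; the lowest 4 mm taper to 4 mm wide, 25 mm across. Round flange 40 mm wide from 26 to 31 mm (seats on the hub), neck 18 mm wide, handle on top.
- key_grip (a point): Middle of the key's black handle bar, 58 mm above the key's lower end, on its axis; axes of the key. The bar is 52 mm long along x, 12 mm thick along y, 24 mm high.
- mic: Bystander: black hand microphone lying on the desk, 85 x 55 x 30 mm; origin under its centre.
- phone: Bystander: phone lying on the desk, 72 x 148 x 9 mm; origin under its centre.
- mug: Bystander: white mug 80 mm wide, 92 mm high, handle at its +y; origin under its centre.
There are look-alikes about, which are no part of the job. Leave any blue look-alike of the rest alone.

How it is judged (in metres and radians):
On the way, in this order (a step that is already met when the one before it is completed fails the run):
1. the hasp is swung off its staple and back past 2.2 rad while the key still stands in its rest (value of joint hasp above 2.2 rad and horizontal distance between key and rest below 0.01 m), for 0.1 s.
2. the key's splines have meshed: stem more than 8 mm down the socket (z of key in the frame of socket below -0.008 m and horizontal distance between key and socket below 0.004 m), for 0.1 s.
At the end, for the whole second after the job is handed in: Through the last second the robot's fingers bear on the key with more than 3 N and keep it pressed home: stem at least 24 of its 26 mm down the socket, within 4 mm of its axis and 0.1 rad of upright, at rest, the spring plunger pressed by more than 6 mm, the hasp still back past 2.2 rad (z of key in the frame of socket below -0.024 m and horizontal distance between key and socket below 0.004 m and angle between key's own z axis and vertical below 0.1 rad and value of joint plunger above 0.006 m and contact force between the fingers and key above 3 N and linear speed of key below 0.02 m/s and value of joint hasp above 2.2 rad); the arm keeps its last pose, push and grip.
It fails at once if the mic is moved by more than 30 mm (distance of mic from where it was at the start of the episode above 0.03 m).
It fails at once if the phone is moved by more than 30 mm (distance of phone from where it was at the start of the episode above 0.03 m).
It fails at once if the mug is moved by more than 30 mm (distance of mug from where it was at the start of the episode above 0.03 m).
It also fails if it takes over 62 s, if anything falls off the work surface, if the arm or the gripper's body presses on something with over 40 N, if the wrist force passes 120 N, or if a joint passes its speed limit or range.

## Working session

There is one attempt and no reset: what is moved stays moved. The work goes in short steps, Python scripts to look and compute and a tool call to move; the robot and the scene stay as the last step left them, time stands still between calls to the robot, and variables do not carry over. Pictures are saved under pics/ and viewed, at most 10 in all, crops included, and the job is handed in when it is done.

Besides the shell and the picture viewer there is one more tool, called after "Call:" as a command line: name --argument value ..., lists and objects as JSON in quotes. drive_tool: Moves the arm, as the interface text tells. Its arguments: {"type":"object","properties":{"offset":{"type":"array"},"turn":{"type":"array"},"hand":{"type":"array"},"newtons":{"type":"number"}},"required":["offset","turn","hand"]}

```bash
ls; mkdir -p pics
cat > h.py <<'E'
import numpy as np, cv2
from rig import observe, get_image, camera_info, env
def ray(name,u,v,ci=None):
    ci=ci or camera_info(name); T=np.array(ci["world_to_cam"]); R=T[:3,:3]; t=T[:3,3]
    x=(u-ci["cx"])/ci["fx"]; y=(v-ci["cy"])/ci["fy"]
    if name=="wrist":
        r=np.hypot(x,y); d=np.array([0,0,1.]) if r<1e-9 else np.array([x/r*np.sin(r),y/r*np.sin(r),np.cos(r)])
    else: d=np.array([x,y,1.])
    d=R.T@d; return -R.T@t, d/np.linalg.norm(d)
def onz(name,u,v,z,ci=None):
    c,d=ray(name,u,v,ci); return c+d*(z-c[2])/d[2]
def proj(name,p,ci=None):
    ci=ci or camera_info(name); T=np.array(ci["world_to_cam"]); q=T[:3,:3]@np.array(p)+T[:3,3]
    if name=="wrist":
        th=np.arctan2(np.hypot(q[0],q[1]),q[2]); s=th/np.hypot(q[0],q[1]); return ci["cx"]+ci["fx"]*q[0]*s, ci["cy"]+ci["fy"]*q[1]*s
    return ci["cx"]+ci["fx"]*q[0]/q[2], ci["cy"]+ci["fy"]*q[1]/q[2]
E
python3 - <<'E'
from h import *
a=get_image("top");b=get_image("scene")
cv2.imwrite("pics/top.png",a);cv2.imwrite("pics/scene.png",b)
for im,n in((a,"t"),(b,"s")): cv2.imwrite(f"pics/{n}_big.png",cv2.resize(im,(800,600),interpolation=cv2.INTER_CUBIC))
s=observe();print(s["position"],s["tool_rot"],s["time_s"],env.hold_point_z)
for n in("top","scene"): print(camera_info(n))
E
```

```text
pics
[ 0.2023042  -0.51113827  0.2064822 ] [[ 9.29871287e-01  3.67884967e-01 -2.01553789e-04]
 [ 3.67884918e-01 -9.29870475e-01  1.25993258e-03]
 [ 2.76091337e-04 -1.24572373e-03 -9.99999186e-01]] 0.1 0.0187
{'fx': 380.3469643043206, 'fy': 380.3469643043206, 'cx': 254.421302629209, 'cy': 190.23196519505117, 'world_to_cam': array([[-0.0067865 , -0.9999088 ,  0.01167644, -0.01313243],
       [-0.9886577 ,  0.00495729, -0.15010458,  0.52702594],
       [ 0.150033  , -0.01256269, -0.98860117,  1.17771285],
       [ 0.        ,  0.        ,  0.        ,  1.        ]])}
{'fx': 442.94941444876844, 'fy': 442.94941444876844, 'cx': 249.63564708946043, 'cy': 194.74888717273737, 'world_to_cam': array([[ 0.33171704,  0.94337672,  0.00204355, -0.18808272],
       [ 0.80601957, -0.28229158, -0.52023448, -0.37092914],
       [-0.49020022,  0.17421778, -0.85402103,  1.45336542],
       [ 0.        ,  0.        ,  0.        ,  1.        ]])}
```

View pics/t_big.png

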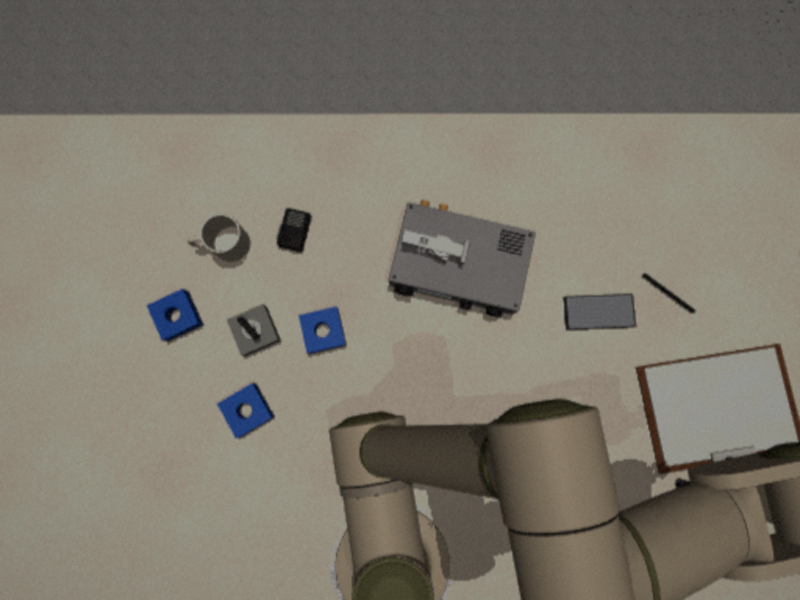

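View pics/s_big.png

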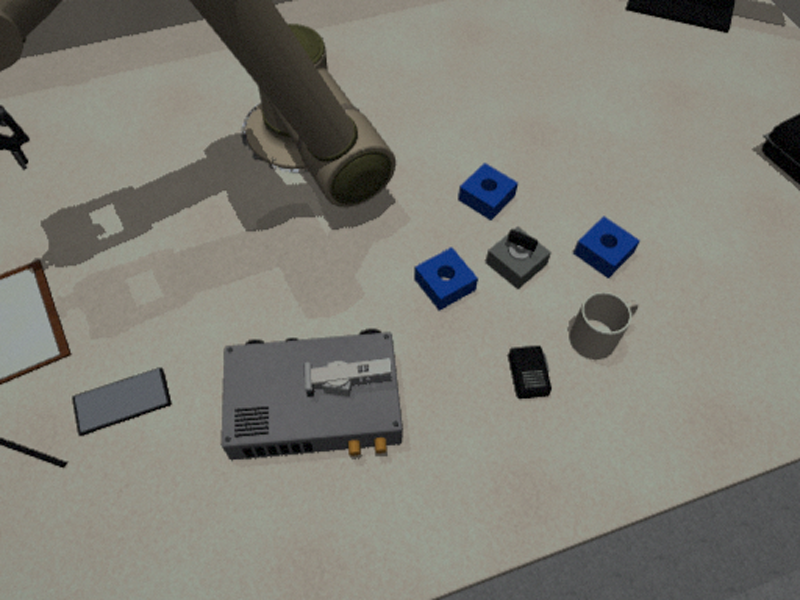

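Run:
```python
from h import *
a=cv2.imread("pics/top.png")
t=cv2.resize(a[125:205,245:350],None,fx=5,fy=5,interpolation=cv2.INTER_CUBIC)
k=cv2.resize(a[190:232,140:184],None,fx=6,fy=6,interpolation=cv2.INTER_CUBIC)
o=np.zeros((400,800,3),np.uint8);o[:400,:525]=t;o[:252,530:794]=k
cv2.imwrite("pics/crop1.png",cv2.convertScaleAbs(o,alpha=1.5))
P=lambda u,v,z:onz("top",u*.64,v*.64,z)
for c in((408,203),(535,232),(518,312),(390,280)):print(P(*c,.07))
print("hinge",P(465,250,.105),"end",P(405,238,.105),"key",P(250,329,.084),"rest",P(254,331,.04))
```

```text
[ 0.71738572 -0.03861447  0.07      ]
[ 0.65536859 -0.29680796  0.07      ]
[ 0.4913758  -0.25597105  0.07      ]
[ 0.55741452 -0.00098625  0.07      ]
hinge [ 0.6102355  -0.14858207  0.105     ] end [ 0.63489071 -0.03091223  0.105     ] key [0.45897209 0.27275498 0.084     ] rest [0.4592144  0.27493934 0.04      ]
```

View pics/crop1.png

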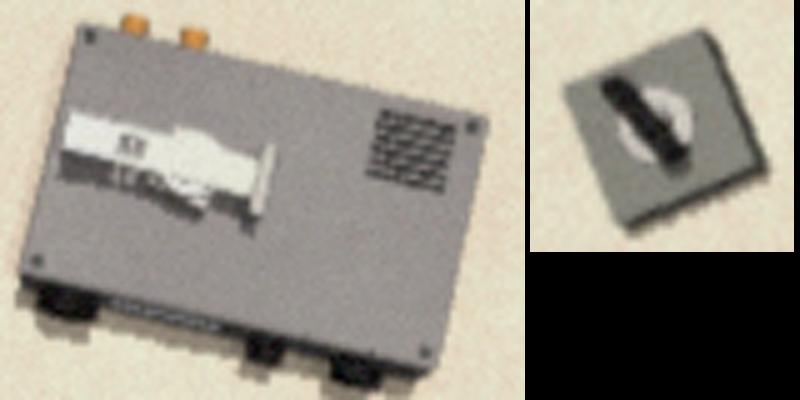

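Run:
```python
from h import *
C=[(80,25),(487,115),(432,372),(20,275)]
p=np.array([onz("top",245+(u-2)/5,125+(v-2)/5,.07)[:2] for u,v in C])
print(p,[np.linalg.norm(p[i]-p[i-1]) for i in range(4)]);c=p.mean(0)
ydir=(p[0]+p[3]-p[1]-p[2]);ydir/=np.linalg.norm(ydir);xd=(p[0]+p[1]-p[2]-p[3]);print(c,np.degrees(np.arctan2(-ydir[0],ydir[1])),np.degrees(np.arctan2(xd[1],xd[0])))
print("end",c+.11*ydir,"socket",c+.045*ydir)
s=onz("top",245+65/5,125+132/5,.105);print(s)
```

```text
[[ 0.71845179 -0.03696047]
 [ 0.65825483 -0.29565069]
 [ 0.49352021 -0.25442561]
 [ 0.55615567  0.00215347]] [np.float64(0.16694289965646095), np.float64(0.26560177254732575), np.float64(0.16981460846524674), np.float64(0.2641136666583796)]
[ 0.60659562 -0.14622083] -13.408202587478515 -13.802076317316006
end [ 0.63210321 -0.03921913] socket [ 0.61703055 -0.1024474 ]
[ 0.637811   -0.02724544  0.105     ]
```

Call:
drive_tool --offset '[[0.9, -0.44, -0.15], [0.9, -0.44, -0.15], [0.9, -0.44, -0.15], [0.9, -0.44, -0.15], [0.9, -0.44, -0.15], [0.9, -0.44, -0.15], [0.9, -0.44, -0.15], [0.9, -0.44, -0.15], [0.9, -0.44, 0], [0.9, -0.44, 0]]' --turn '[[0, 0, 0], [0, 0, 0], [0, 0, 0], [0, 0, 0], [0, 0, 0], [0, 0, 0], [0, 0, 0], [0, 0, 0], [0, 0, 0], [0, 0, 0]]' --hand '[1, 1, 1, 1, 1, 1, 1, 1, 1, 1]' --newtons 30

```text
time_s: 1.35
position: [0.473, -0.2141, 0.2548]
tool_rot: [[0.93, 0.368, -0.0], [0.368, -0.93, 0.0], [-0.0, -0.0, -1.0]]
ft_force: [0.2, -0.8, 0.5]
grip_width: 0.0854
gripper_force: 0.0
```

Call:
drive_tool --offset '[[0.88, -0.43, 0], [0.88, -0.43, 0], [0.88, -0.43, 0], [0.88, -0.43, 0], [0.88, -0.43, 0], [0.88, -0.43, 0], [0, 0, 0], [0, 0, 0], [0, 0, 0], [0, 0, 0]]' --turn '[[0, 0, 0], [0, 0, 0], [0, 0, 0], [0, 0, 0], [0, 0, 0], [0, 0, 0], [0, 0, -1], [0, 0, -1], [0, 0, -1], [0, 0, -1]]' --hand '[1, 1, 1, 1, 1, 1, 1, 1, 1, 1]'

```text
time_s: 2.6
position: [0.6307, -0.0415, 0.2545]
tool_rot: [[0.697, 0.717, -0.001], [0.717, -0.697, 0.0], [-0.001, -0.001, -1.0]]
ft_force: [-0.1, 0.7, -0.0]
grip_width: 0.0854
gripper_force: 0.0
```

Call:
drive_tool --offset '[[0, 0, 0], [0, 0, 0], [0, 0, 0], [0, 0, 0], [0, 0, 0], [0, 0, 0.4], [0, 0, 0.4], [0, 0, 0.4], [0, 0, 0], [0, 0, 0]]' --turn '[[0, 0, -1], [0, 0, -1], [0, 0, -1], [0, 0, -1], [0, 0, -1], [0, 0, -0.15], [0, 0, 0], [0, 0, 0], [0, 0, 0], [0, 0, 0]]' --hand '[1, 1, 1, 1, 1, 1, 1, 1, 1, 1]'

```text
time_s: 3.85
position: [0.631, -0.0417, 0.2076]
tool_rot: [[0.234, 0.972, 0.001], [0.972, -0.234, -0.0], [-0.0, 0.001, -1.0]]
ft_force: [-0.7, -0.9, -0.4]
grip_width: 0.0855
gripper_force: 0.0
```

Run:
```python
from h import *
ci=camera_info("wrist");a=get_image("wrist");cv2.imwrite("pics/w1.png",a);s=observe();print(s["position"],s["tool_rot"]);print(ci)
import pickle;pickle.dump(ci,open("w1.pkl","wb"))
cv2.imwrite("pics/w1_big.png",cv2.resize(cv2.convertScaleAbs(a,alpha=1.4),(800,600),interpolation=cv2.INTER_CUBIC))
c=np.array([.6066,-.1462]);y=np.array([.2319,.9727])
for d,z in((0,.105),(.045,.105),(.092,.105),(.126,.105)):print(np.array(proj("wrist",[*(c+d*y),z],ci))/.64)
```

```text
[ 0.6310525  -0.04167659  0.20778619] [[ 2.33616160e-01  9.72328219e-01  1.15092468e-03]
 [ 9.72328900e-01 -2.33615974e-01 -2.95657961e-04]
 [-1.86021889e-05  1.18814781e-03 -9.99999294e-01]]
{'fx': 297.3186396354542, 'fy': 297.3186396354542, 'cx': 254.6341224861254, 'cy': 190.45986194424808, 'world_to_cam': array([[ 9.72357460e-01, -2.33497228e-01,  1.20572500e-04,
        -6.24532008e-01],
       [-2.21218142e-01, -9.21057909e-01,  3.20491594e-01,
         5.91057517e-02],
       [-7.47228443e-02, -3.11659065e-01, -9.47251352e-01,
         4.15201324e-01],
       [ 0.00000000e+00,  0.00000000e+00,  0.00000000e+00,
         1.00000000e+00]])}
[397.07947339 430.87459948]
[396.9141464  374.82623115]
[396.73049233 307.4533681 ]
[396.59562981 253.68926721]
```

View pics/w1_big.png

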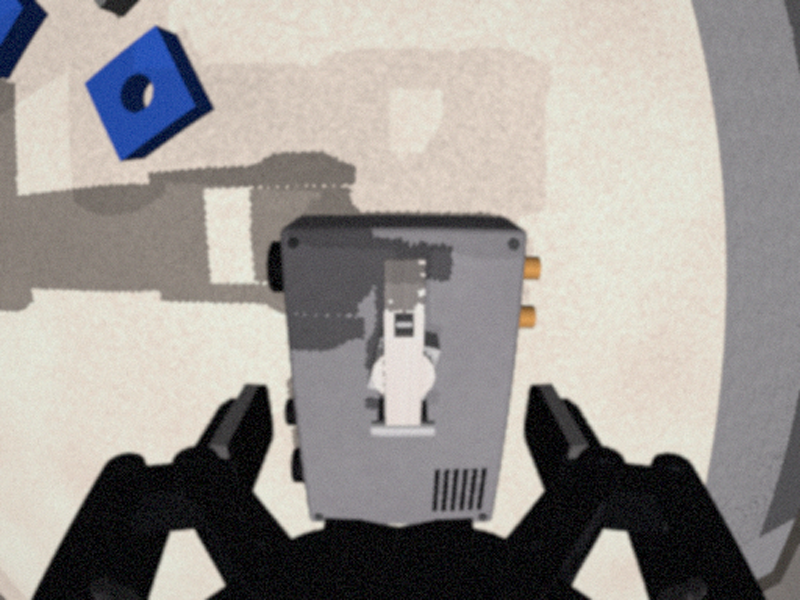

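Run:
```python
from h import *
import pickle;ci=pickle.load(open("w1.pkl","rb"));a=cv2.imread("pics/w1.png").astype(int)
R=np.array([[.2336,.9723],[.9723,-.2336]])
Q=lambda u,v,z:onz("wrist",u*.64,v*.64,z,ci)
for n,u,v,z in(("end",405,259,.105),("endL",385,262,.105),("endR",425,262,.105),("midL",385,400,.105),("midR",422,400,.105),("bar",402.5,430,.108),("c1",293,243,.07),("c2",513,243,.07),("c3",319,517,.07),("c4",489,518,.07)):
    p=Q(u,v,z);print(n,p,"tool xy",R.T@(p[:2]-[.6311,-.0417]))
```

```text
end [ 0.63993412 -0.02797942  0.105     ] tool xy [0.01540417 0.00538429]
endL [ 0.62788017 -0.0269832   0.105     ] tool xy [ 0.01355699 -0.00656848]
endR [ 0.65116048 -0.03255444  0.105     ] tool xy [0.01357836 0.0173684 ]
midL [ 0.60468316 -0.11942066  0.105     ] tool xy [-0.08173877 -0.00752954]
midR [ 0.62891731 -0.12529548  0.105     ] tool xy [-0.08178976  0.01740568]
bar [ 0.6109146  -0.14429904  0.108     ] tool xy [-0.10447236  0.00434088]
c1 [ 0.56721205 -0.00742741  0.07      ] tool xy [ 0.01839901 -0.07012433]
c2 [ 0.71286944 -0.04226894  0.07      ] tool xy [0.01854816 0.07963733]
c3 [ 0.50750306 -0.25168553  0.07      ] tool xy [-0.23304118 -0.07112069]
c4 [ 0.65897717 -0.29046928  0.07      ] tool xy [-0.23536627  0.08521748]
```

Call:
drive_tool --offset '[[0, 0.13, 0.6], [0, 0, 0.6], [0, 0, 0.6], [0, 0, 0.6], [0, 0, 0.5], [0, 0, 0], [0, 0, 0], [0, 0, 0], [0, 0, 0], [0, 0, 0]]' --turn '[[0, 0, 0], [0, 0, 0], [0, 0, 0], [0, 0, 0], [0, 0, 0], [0, 0, 0], [0, 0, 0], [0, 0, 0], [0, 0, 0], [0, 0, 0]]' --hand '[1, 1, 1, 1, 1, 1, 0.2, 0, 0, 0]' --newtons 30

```text
time_s: 5.15
position: [0.6347, -0.0424, 0.0909]
tool_rot: [[0.233, 0.972, -0.003], [0.972, -0.233, 0.001], [0.0, -0.003, -1.0]]
ft_force: [-3.9, 1.4, 0.8]
grip_width: 0.021
gripper_force: 29.3
```

Call:
drive_tool --offset '[[-0.05, 0, -0.365], [-0.1, 0, -0.355], [-0.145, 0, -0.34], [-0.19, 0, -0.315], [-0.23, 0, -0.29], [-0.265, 0, -0.255], [-0.3, 0, -0.215], [-0.325, 0, -0.175], [-0.345, 0, -0.13], [-0.36, 0, -0.08]]' --turn '[[0, 0, 0], [0, 0, 0], [0, 0, 0], [0, 0, 0], [0, 0, 0], [0, 0, 0], [0, 0, 0], [0, 0, 0], [0, 0, 0], [0, 0, 0]]' --hand '[0, 0, 0, 0, 0, 0, 0, 0, 0, 0]'

```text
time_s: 6.4
position: [0.614, -0.1337, 0.192]
tool_rot: [[0.234, 0.972, -0.0], [0.972, -0.234, 0.0], [0.0, -0.0, -1.0]]
ft_force: [-0.7, 0.0, -0.0]
grip_width: -0.0001
gripper_force: 0.0
```

Run:
```python
from h import *
s=observe();print(s["position"],s["ft_force"],s["wrist_torque"],s["grip_width"])
a=get_image("wrist");b=get_image("scene")
o=np.zeros((384,800,3),np.uint8);o[:384,:400]=a[:,56:456];o[:384,400:]=cv2.resize(b[150:310,130:297],(400,384),interpolation=cv2.INTER_CUBIC)
cv2.imwrite("pics/w2.png",cv2.convertScaleAbs(o,alpha=1.4))
```

```text
[ 0.6139739  -0.13368195  0.19200573] [-0.66711036  0.04919793 -0.02722176] [ 0.00231808 -0.02985002 -0.07061273] -5.2979875602832626e-05
```

View pics/w2.png

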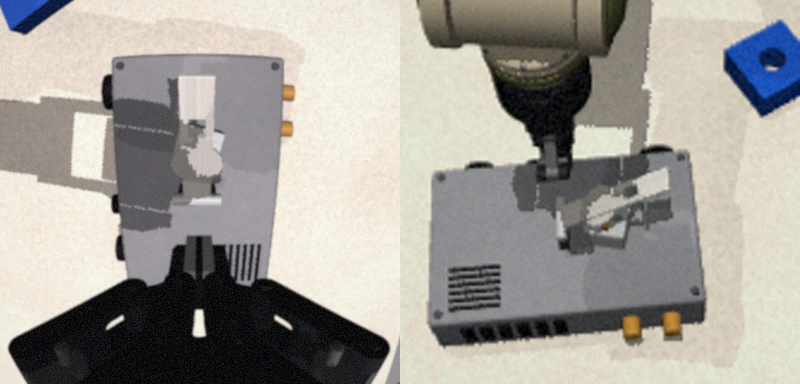

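Run:
```python
from h import *
H=np.array([.6107,-.1489,.1025]);y=np.array([.2336,.9723,0]);x=np.array([.9723,-.2336,0])
def plane(name,u,v):
    c,d=ray(name,u,v);t=((H-c)@x)/(d@x) ;p=c+t*d-H;return p@y,p[2]
def tri(u1,v1,u2,v2):
    c1,d1=ray("wrist",u1,v1);c2,d2=ray("scene",u2,v2)
    t=np.linalg.lstsq(np.c_[d1,-d2],c2-c1,rcond=None)[0];p=c1+t[0]*d1;q=c2+t[1]*d2;print("tri",(p+q)/2,np.linalg.norm(p-q));r=(p+q)/2-H;return r@x,r@y,r[2]
for u,v in((234.5,77),(271,77)):
    c,d=ray("wrist",u,v)
    # edges +-12mm
    for a in np.arange(.2,1.5,.1):
        P=H+y*.126*np.cos(a)+np.array([0,0,.126*np.sin(a)])
        if u<240: print(round(a,1),np.round(proj("wrist",P-12e-3*x),1),np.round(proj("wrist",P+12e-3*x),1),np.round(proj("scene",P-.012*x),1),np.round(proj("scene",P+.012*x),1))
f=lambda X,Y:(130+(X-400)*167/400,150+Y*160/384)
print(tri(235,77,*f(668,169)),tri(271,77,*f(669,191)))
```

```text
0.2 [237.3  59.9] [268.9  59.8] [247.9 227.4] [248.9 236.7]
0.3 [236.3  62.2] [269.7  62.1] [246.5 225.1] [247.6 234.5]
0.4 [235.3  66.6] [270.6  66.5] [244.6 222.9] [245.6 232.3]
0.5 [234.2  73.3] [271.5  73.2] [242.2 220.8] [243.2 230.3]
0.6 [233.1  82.7] [272.4  82.6] [239.2 218.8] [240.2 228.3]
0.7 [232.  95.] [273.4  94.9] [235.7 217. ] [236.6 226.6]
0.8 [230.9 110.4] [274.3 110.3] [231.7 215.3] [232.6 225. ]
0.9 [229.9 129. ] [275.1 128.9] [227.2 213.9] [228.1 223.6]
1.0 [229.2 150.4] [275.8 150.3] [222.4 212.7] [223.2 222.4]
1.1 [228.6 174.1] [276.3 174. ] [217.2 211.7] [217.9 221.5]
1.2 [228.5 199.1] [276.5 199. ] [211.7 211. ] [212.3 220.8]
1.3 [228.6 224.1] [276.5 224.1] [205.9 210.6] [206.5 220.5]
1.4 [229.1 248.1] [276.1 248.1] [200.1 210.4] [200.6 220.4]
tri [ 0.62511108 -0.04032502  0.16591039] 0.0019621785511244848
tri [ 0.64722617 -0.04629161  0.1656385 ] 0.0008020991137899569
(np.float64(-0.011351219936536141), np.float64(0.10893387755762976), np.float64(0.06341038647426302)) (np.float64(0.011545078948809214), np.float64(0.10829865170131173), np.float64(0.06313849885812599))
```

Call:
drive_tool --offset '[[0.5, 0, 0], [0.5, 0, 0], [0.5, 0, 0], [0.5, 0, 0.2], [0, 0, 0.6], [0, 0, 0.6], [0, 0, 0], [0, 0, 0], [0, 0, 0], [0, 0, 0]]' --turn '[[0, 0, 0], [0, 0, 0], [0, 0, 0], [0, 0, 0], [0, 0, 0], [0, 0, 0], [0, 0, 0], [0, 0, 0], [0, 0, 0], [0, 0, 0]]' --hand '[1, 1, 1, 1, 1, 1, 0.2, 0.1, 0.1, 0.1]' --newtons 60

```text
time_s: 7.75
position: [0.6319, -0.0539, 0.1363]
tool_rot: [[0.233, 0.972, -0.002], [0.972, -0.233, 0.002], [0.001, -0.002, -1.0]]
ft_force: [-4.6, 4.3, 2.2]
grip_width: 0.0206
gripper_force: 58.6
```

Call:
drive_tool --offset '[[-0.167, 0, -0.252], [-0.194, 0, -0.232], [-0.218, 0, -0.21], [-0.24, 0, -0.185], [-0.258, 0, -0.157], [-0.274, 0, -0.128], [-0.287, 0, -0.097], [-0.295, 0, -0.065], [-0.301, 0, -0.032], [-0.302, 0, 0]]' --turn '[[0, 0, 0], [0, 0, 0], [0, 0, 0], [0, 0, 0], [0, 0, 0], [0, 0, 0], [0, 0, 0], [0, 0, 0], [0, 0, 0], [0, 0, 0]]' --hand '[0.1, 0.1, 0.1, 0.1, 0.1, 0.1, 0.1, 0.1, 0.1, 0.1]'

```text
time_s: 9.0
position: [0.6096, -0.1544, 0.1909]
tool_rot: [[0.234, 0.972, 0.002], [0.972, -0.234, -0.001], [-0.001, 0.002, -1.0]]
ft_force: [0.9, -0.5, 0.2]
grip_width: 0.0081
gripper_force: 0.0
```

Run:
```python
from h import *
a=get_image("wrist");b=get_image("scene")
o=np.zeros((384,800,3),np.uint8);o[:384,:400]=a[:,56:456];o[:384,400:]=cv2.resize(b[150:310,130:297],(400,384),interpolation=cv2.INTER_CUBIC)
cv2.imwrite("pics/w3.png",cv2.convertScaleAbs(o,alpha=1.4))
H=np.array([.6107,-.1489,.1025]);y=np.array([.2336,.9723,0]);x=np.array([.9723,-.2336,0])
for a in np.arange(.4,2.9,.1):
        P=H+y*.126*np.cos(a)+np.array([0,0,.126*np.sin(a)])
        w=np.array(proj("wrist",P))-[56,0]; s=np.array(proj("scene",P));s=((s-[130,150])*[400/167,384/160])+[400,0]
        print(round(a,1),w.round(),s.round())
```

```text
0.4 [196.  36.] [676. 186.]
0.5 [196.  41.] [670. 181.]
0.6 [196.  49.] [663. 176.]
0.7 [196.  59.] [654. 172.]
0.8 [196.  72.] [645. 168.]
0.9 [196.  89.] [634. 165.]
1.0 [196. 109.] [622. 162.]
1.1 [196. 133.] [610. 160.]
1.2 [196. 158.] [596. 158.]
1.3 [196. 185.] [583. 157.]
1.4 [196. 211.] [568. 157.]
1.5 [196. 236.] [554. 157.]
1.6 [196. 258.] [540. 158.]
1.7 [196. 277.] [525. 160.]
1.8 [196. 293.] [512. 163.]
1.9 [197. 305.] [498. 166.]
2.0 [197. 314.] [486. 170.]
2.1 [197. 320.] [474. 174.]
2.2 [197. 324.] [464. 178.]
2.3 [197. 326.] [454. 183.]
2.4 [197. 326.] [446. 189.]
2.5 [197. 325.] [439. 194.]
2.6 [197. 322.] [434. 200.]
2.7 [197. 319.] [430. 206.]
2.8 [197. 314.] [427. 212.]
```

View pics/w3.png

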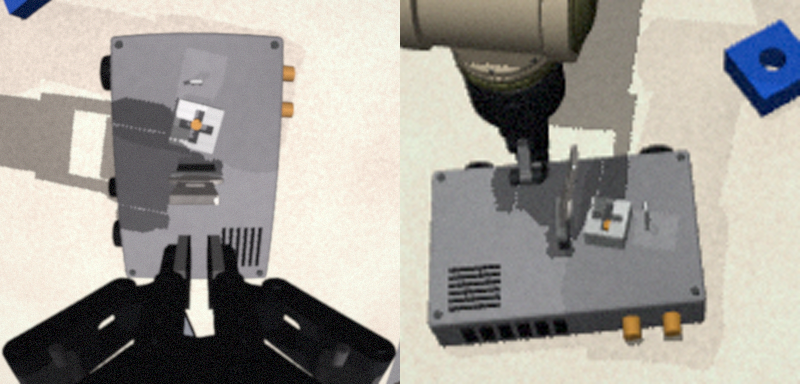

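Call:
drive_tool --offset '[[0, 0, -0.5], [0, 0, -0.5], [0, 0, -0.5], [0.5, 0, 0], [0.5, 0, 0], [0.55, 0, 0], [0, 0, 0.5], [0, 0, 0.5], [0, 0, 0.45], [0, 0, 0]]' --turn '[[0, 0, 0], [0, 0, 0], [0, 0, 0], [0, 0, 0], [0, 0, 0], [0, 0, 0], [0, 0, 0], [0, 0, 0], [0, 0, 0], [0, 0, 0]]' --hand '[0, 0, 0, 0, 0, 0, 0, 0, 0, 0]'

```text
time_s: 10.35
position: [0.6233, -0.0918, 0.1905]
tool_rot: [[0.233, 0.973, -0.003], [0.973, -0.233, 0.001], [0.0, -0.004, -1.0]]
ft_force: [0.4, 0.1, 0.7]
grip_width: 0.0
gripper_force: 0.0
```

Call:
drive_tool --offset '[[-0.275, 0, -0.12], [-0.287, 0, -0.086], [-0.296, 0, -0.051], [-0.3, 0, -0.015], [-0.3, 0, 0.021], [-0.295, 0, 0.057], [-0.286, 0, 0.091], [-0.273, 0, 0.125], [-0.257, 0, 0.157], [-0.234, 0, 0.185]]' --turn '[[0, 0, 0], [0, 0, 0], [0, 0, 0], [0, 0, 0], [0, 0, 0], [0, 0, 0], [0, 0, 0], [0, 0, 0], [0, 0, 0], [0, 0, 0]]' --hand '[0, 0, 0, 0, 0, 0, 0, 0, 0, 0]'

```text
time_s: 11.6
position: [0.5973, -0.2028, 0.1769]
tool_rot: [[0.234, 0.972, -0.0], [0.972, -0.234, 0.0], [0.0, -0.0, -1.0]]
ft_force: [-0.2, 0.1, 1.3]
grip_width: -0.0003
gripper_force: 0.2
```

Call:
drive_tool --offset '[[-0.21, 0, 0.213], [-0.184, 0, 0.237], [-0.155, 0, 0.257], [-0.12, 0, 0.24], [0, 0, 0], [0, 0, -0.8], [0, 0, -0.8], [0, 0, -0.8], [0, 0, 0], [0, 0, 0]]' --turn '[[0, 0, 0], [0, 0, 0], [0, 0, 0], [0, 0, 0], [0, 0, 0], [0, 0, 0], [0, 0, 0], [0, 0, 0], [0, 0, 0], [0, 0, 0]]' --hand '[0, 0, 0, 0, 0, 0, 0, 0, 0, 0]'

```text
time_s: 12.85
position: [0.591, -0.2279, 0.2349]
tool_rot: [[0.233, 0.972, -0.001], [0.972, -0.233, 0.001], [0.0, -0.001, -1.0]]
ft_force: [-0.1, 0.2, -0.6]
grip_width: -0.0001
gripper_force: 0.0
```

Run:
```python
from h import *
s=observe();print(s["position"],s["tool_rot"][:,0])
import pickle;pickle.dump(camera_info("wrist"),open("w4.pkl","wb"))
a=get_image("wrist");b=get_image("scene");cv2.imwrite("pics/w4raw.png",a)
o=np.zeros((384,800,3),np.uint8);o[:384,:400]=a[:,56:456];o[:384,400:]=cv2.resize(b[150:310,130:297],(400,384),interpolation=cv2.INTER_CUBIC)
cv2.imwrite("pics/w4.png",cv2.convertScaleAbs(o,alpha=1.4))
```

```text
[ 0.59102319 -0.22791987  0.23491235] [2.33417955e-01 9.72376394e-01 4.54357629e-04]
```

View pics/w4.png

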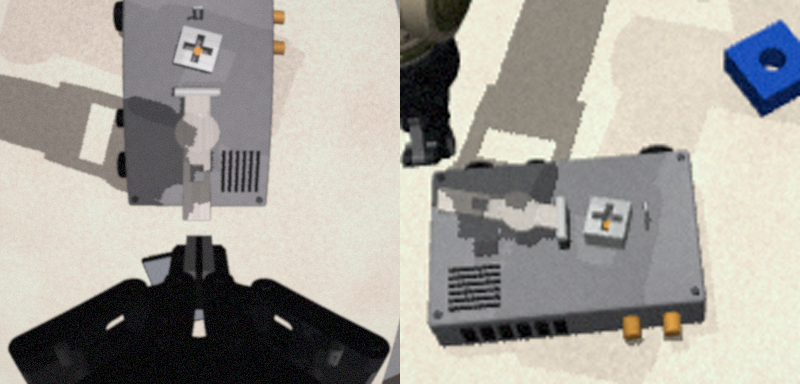

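Call:
drive_tool --offset '[[0.95, -0.51, 0], [0.95, -0.51, 0], [0.95, -0.51, 0], [0.95, -0.51, 0], [0.95, -0.51, 0], [0.95, -0.51, 0], [0.95, -0.51, 0], [0.95, -0.51, 0], [0.95, -0.51, 0], [0.95, -0.51, 0]]' --turn '[[0, 0, 0], [0, 0, 0], [0, 0, 0], [0, 0, 0], [0, 0, 0], [0, 0, 0], [0, 0, 0], [0, 0, 0], [0, 0, 0], [0, 0, 0]]' --hand '[1, 1, 1, 1, 1, 1, 1, 1, 1, 1]'

```text
time_s: 14.2
position: [0.4809, 0.1901, 0.235]
tool_rot: [[0.234, 0.972, -0.001], [0.972, -0.234, -0.0], [-0.001, -0.001, -1.0]]
ft_force: [0.4, 0.1, 0.2]
grip_width: 0.0855
gripper_force: 0.0
```

Call:
drive_tool --offset '[[0.95, -0.51, 0], [0.95, -0.51, 0], [0, 0, 0], [0, 0, 0], [0, 0, 0], [0, 0, 0], [0, 0, 0.4], [0, 0, 0.4], [0, 0, 0], [0, 0, 0]]' --turn '[[0, 0, 0], [0, 0, 0], [0, 0, 0.95], [0, 0, 0.95], [0, 0, 0.95], [0, 0, 0.95], [0, 0, 0.95], [0, 0, 0.95], [0, 0, 0], [0, 0, 0]]' --hand '[1, 1, 1, 1, 1, 1, 1, 1, 1, 1]'

```text
time_s: 15.45
position: [0.4599, 0.2724, 0.204]
tool_rot: [[0.738, 0.674, 0.0], [0.674, -0.738, 0.0], [0.0, 0.0, -1.0]]
ft_force: [-0.2, 0.3, -0.2]
grip_width: 0.0852
gripper_force: 0.0
```

Run:
```python
from h import *
import pickle
# hub
ci4=pickle.load(open("w4.pkl","rb"));a=cv2.imread("pics/w4raw.png")
m=(cv2.cvtColor(a,cv2.COLOR_BGR2GRAY)>140).astype(np.uint8);m[:,:226]=0;m[:,282:]=0;m[:18]=0;m[78:]=0
cs,_=cv2.findContours(m,0,2);c=max(cs,key=cv2.contourArea);print(cv2.contourArea(c))
p=np.array([onz("wrist",u,v,.098,ci4)[:2] for u,v in c[:,0]])
print("hub",cv2.minAreaRect((p*1000).astype(np.float32)))
s=observe();print(s["position"],s["tool_rot"]);ci=camera_info("wrist");pickle.dump(ci,open("w5.pkl","wb"));a=get_image("wrist");cv2.imwrite("pics/w5raw.png",a)
print(np.array(proj("wrist",[.459,.273,.08],ci)))
cv2.imwrite("pics/w5.png",cv2.resize(cv2.convertScaleAbs(a,alpha=1.5),(800,600),interpolation=cv2.INTER_CUBIC))
```

```text
737.5
hub ((621.2643432617188, -102.82555389404297), (38.1578483581543, 38.415428161621094), 61.5082893371582)
[0.45991299 0.27235144 0.2040016 ] [[ 7.38475343e-01  6.74280444e-01  2.27139235e-04]
 [ 6.74280455e-01 -7.38475366e-01  3.11559256e-05]
 [ 1.88744561e-04  1.30147664e-04 -9.99999974e-01]]
[252.43512966 176.30475511]
```

View pics/w5.png

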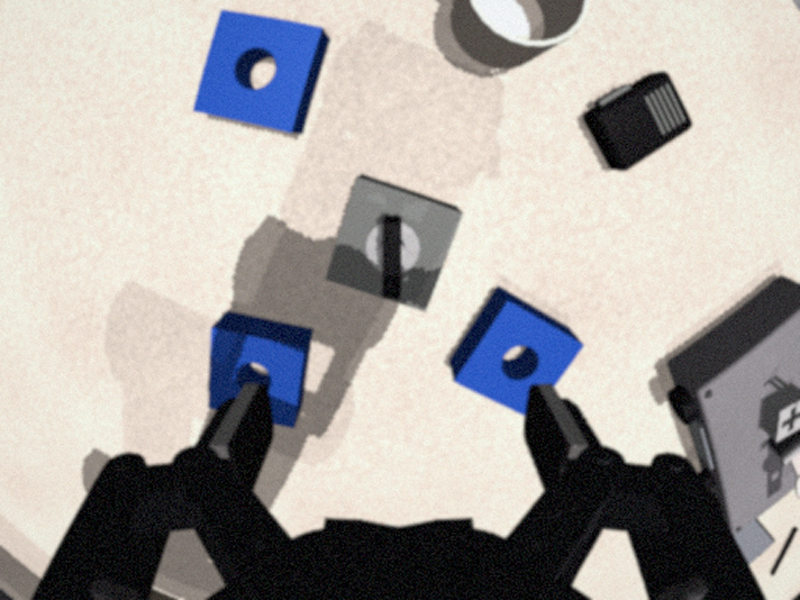

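Run:
```python
from h import *
import pickle
ci=pickle.load(open("w5.pkl","rb"));a=cv2.imread("pics/w5raw.png");g=cv2.cvtColor(a,cv2.COLOR_BGR2GRAY)
r=g[130:200,235:266];print(np.round(r[8:66:6,5:28].astype(int)))
m=np.zeros_like(g);m[130:200,235:266]=(r<32)
n,l,st,ce=cv2.connectedComponentsWithStats(m);i=1+np.argmax(st[1:,4]);print(st[i])
c=cv2.findContours((l==i).astype(np.uint8),0,2)[0][0][:,0]
p=np.array([onz("wrist",u,v,.084,ci)[:2] for u,v in c]);print(cv2.minAreaRect((p*1000).astype(np.float32)))
s=np.array([.45991,.27235]);R=np.array([[.7385,.6743],[.6743,-.7385]])
for u,v in((250.2,137.6),(250.9,192)):print(R.T@(onz("wrist",u,v,.084,ci)[:2]-s)*1000)
# flange centre at z .045: bright ring
for u,v in((366,247),(420,247),(392,220),(392,276)):print("fl",R.T@(onz("wrist",u*.64,v*.64,.045,ci)[:2]-s)*1000)
```

```text
[[ 90  83  76  61  51  42  37  21  35  34  39  39  34  31  44  52  70  81
   91  88  91  93  95]
 [ 92  89  78  70  53  46  20  22  20  23  23  20  22  20  23  29  70 111
  124 122 113 100  92]
 [123 105  82  73  57  35  23  25  18  24  24  29  19  27  21  30  64 111
  129 129 130 129 129]
 [117  93  71  62  48  36  16  26  12  13  23  16  15  22  18  27  52  76
   92 117 129 132 130]
 [116  95  82  76  61  42  12  14  12  21  18  18  26  23  26  27  77 119
  134 130 127 130 125]
 [108 102  86  65  56  35  26  17  22  20  21  23  14  22  23  28  69 113
  128 128 130 130 129]
 [ 47  48  44  52  39  27  17  26  14  24  17  20  17  26  19  16  37  49
   52  55  55  45  43]
 [ 48  47  46  39  36  17  11   3   3  16  16  10   1  12   9   7  29  41
   50  56  55  42  45]
 [ 47  53  45  40  32  13  13   1   2  13  12   7  20  10   4  14  27  44
   48  43  48  46  49]
 [ 80  78  81  78  82  81  81  84  82  78  70  65  58  48  44  50  55  49
   48  45  59  62  58]]
[244 138  13  54 546]
((466.9299011230469, 283.257568359375), (54.33618927001953, 12.16624641418457), 41.785888671875)
[40.07655152 -3.16596279]
[-15.73947472  -2.66532791]
fl [ 11.07274933 -21.73681796]
fl [11.04737019 17.02376043]
fl [30.65239551 -3.00739482]
fl [-10.64290964  -3.13328828]
```

Call:
drive_tool --offset '[[0.29, -0.07, 0.6], [0, 0, 0.7], [0, 0, 0.7], [0, 0, 0.7], [0, 0, 0.6], [0, 0, 0.48], [0, 0, 0], [0, 0, 0], [0, 0, 0], [0, 0, 0]]' --turn '[[0, 0, 0.1], [0, 0, 0], [0, 0, 0], [0, 0, 0], [0, 0, 0], [0, 0, 0], [0, 0, 0], [0, 0, 0], [0, 0, 0], [0, 0, 0]]' --hand '[1, 1, 1, 1, 1, 1, 0.1, 0, 0, 0]' --newtons 80

```text
time_s: 16.75
position: [0.4667, 0.2823, 0.0531]
tool_rot: [[0.747, 0.665, 0.001], [0.665, -0.747, 0.001], [0.001, 0.0, -1.0]]
ft_force: [-1.4, 1.7, 1.8]
grip_width: 0.0123
gripper_force: 0.8
```

Call:
drive_tool --offset '[[0, 0, 0], [0, 0, 0], [0, 0, -0.5], [0, 0, -0.6], [0, 0, -0.7], [0, 0, -0.7], [0, 0, -0.7], [0, 0, -0.7], [0, 0, 0], [0, 0, 0]]' --turn '[[0, 0, 0], [0, 0, 0], [0, 0, 0], [0, 0, 0], [0, 0, 0], [0, 0, 0], [0, 0, 0], [0, 0, 0], [0, 0, 0], [0, 0, 0]]' --hand '[0, 0, 0, 0, 0, 0, 0, 0, 0, 0]'

```text
time_s: 18.0
position: [0.4659, 0.2819, 0.207]
tool_rot: [[0.747, 0.665, -0.002], [0.665, -0.747, -0.001], [-0.002, -0.001, -1.0]]
ft_force: [-0.0, -0.8, -2.5]
grip_width: 0.0092
gripper_force: 78.7
```

Call:
drive_tool --offset '[[-0.43, 0.865, -0.1], [-0.43, 0.865, -0.1], [-0.43, 0.865, -0.1], [-0.43, 0.865, 0], [-0.43, 0.865, 0], [-0.43, 0.865, 0], [-0.43, 0.865, 0], [-0.43, 0.865, 0], [-0.43, 0.865, 0], [-0.43, 0.865, 0]]' --turn '[[0, 0, 0], [0, 0, 0], [0, 0, 0], [0, 0, 0], [0, 0, 0], [0, 0, 0], [0, 0, 0], [0, 0, 0], [0, 0, 0], [0, 0, 0]]' --hand '[0, 0, 0, 0, 0, 0, 0, 0, 0, 0]'

```text
time_s: 19.25
position: [0.5678, -0.0917, 0.2187]
tool_rot: [[0.747, 0.665, -0.003], [0.665, -0.747, 0.001], [-0.001, -0.003, -1.0]]
ft_force: [-0.0, 0.5, -2.2]
grip_width: 0.0093
gripper_force: 78.8
```

Call:
drive_tool --offset '[[-0.43, 0.865, 0], [-0.43, 0.865, 0], [0, 0, 0], [0, 0, 0], [0, 0, 0], [0, 0, 0], [0, 0, 0], [0, 0, 0], [0, 0, 0], [0, 0, 0]]' --turn '[[0, 0, 0], [0, 0, 0], [0, 0, -0.85], [0, 0, -0.85], [0, 0, -0.85], [0, 0, -0.75], [0, 0, 0], [0, 0, 0], [0, 0, 0], [0, 0, 0]]' --hand '[0, 0, 0, 0, 0, 0, 0, 0, 0, 0]'

```text
time_s: 20.5
position: [0.5885, -0.1651, 0.2204]
tool_rot: [[0.478, 0.879, -0.0], [0.879, -0.478, 0.0], [-0.0, -0.0, -1.0]]
ft_force: [-0.1, -0.3, -1.9]
grip_width: 0.009
gripper_force: 78.8
```

Run:
```python
from h import *
import pickle
s=observe();print(s["position"],s["tool_rot"]);ci=camera_info("wrist");pickle.dump(ci,open("w6.pkl","wb"));a=get_image("wrist");cv2.imwrite("pics/w6raw.png",a)
pc=np.array(proj("wrist",[.6213,-.1035,.098],ci));print("hub px",pc)
g=cv2.cvtColor(a,cv2.COLOR_BGR2GRAY);u,v=pc.astype(int)
print(g[v-45:v+46:6,u-45:u+46:6])
b=a[v-60:v+60,max(u-80,0):u+80];print(u-80,v-60)
o=np.zeros((600,800,3),np.uint8);o[:]=cv2.resize(a[120:384,80:432],(800,600),interpolation=cv2.INTER_CUBIC)
cv2.imwrite("pics/w6.png",cv2.convertScaleAbs(o,alpha=1.4))
```

```text
[ 0.5884567  -0.16514265  0.22042375] [[ 4.77724560e-01  8.78509669e-01 -8.36003001e-05]
 [ 8.78509673e-01 -4.77724558e-01  3.93801608e-05]
 [-5.34206442e-06 -9.22565422e-05 -9.99999996e-01]]
hub px [252.78025531 106.518631  ]
[[106 104 114 110 112 113 106 105 109 103 102 105 101 105 108 102]
 [ 98 104 114 113 111 138  99 104 114 106 103 107 103 103 103 104]
 [103 103 113 115 103 113 115 112 112 103 102 103 106 107 102 105]
 [104 104 111 113 111 116 107 115 108 105 103 104 103 102 103 105]
 [105 105 112 112 125 137 136 142 135 130 133 114 103 103 103 103]
 [108 102 113 111 136 169 173 108  93 166 159 131  99 105 105 101]
 [101 105 112 115 131 174 175 104  76 162 161 129 103 101 104 104]
 [104 104 111 104 120 108 112 119 117  97 104 130 102 102 105 101]
 [101 100 114 100 120 112  85 101  92  87 108 129 108 104 100 104]
 [ 93 100 103 106 111 156 158 107  76 159 160 127 104 103 103 102]
 [ 55  57  89  99 101 153 157 121 125 158 159 122 105 106 102 106]
 [ 57  60  58  55 103 113 112 113 112 114 114 109 103 108 109 105]
 [ 54  56  55  57  95 102 105 102 105 103 102 103 105 103 109 104]
 [ 62  78  68  90 104 104 103 103 102  90  67  29  69 100 109 109]
 [ 58  64  59  59 104 100  77  20  17  49  92 119 135 142 107 103]
 [ 66  66  72  66  80  97  89 117 136 146 147 140 124 110 119 115]]
172 46
```

View pics/w6.png

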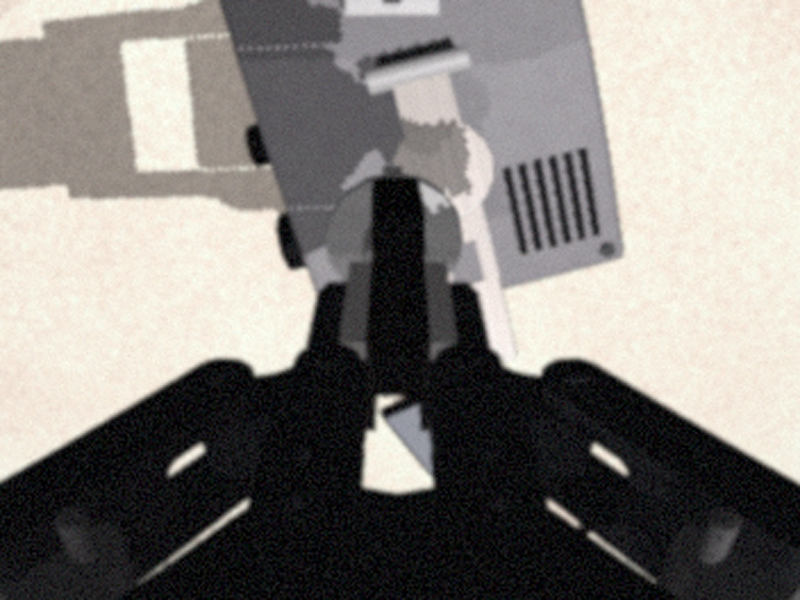

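Run:
```python
from h import *
import pickle
ci=pickle.load(open("w6.pkl","rb"));a=cv2.imread("pics/w6raw.png");g=cv2.GaussianBlur(cv2.cvtColor(a,cv2.COLOR_BGR2GRAY),(3,3),0)
s=np.array([.58846,-.16514]);R=np.array([[.4777,.8785],[.8785,-.4777]])
m=np.zeros_like(g);m[78:130,220:286]=g[78:130,220:286]>146
cs=cv2.findContours(m,0,2)[0];P=[]
for c in cs:
    if cv2.contourArea(c)<30: continue
    p=np.array([R.T@(onz("wrist",u,v,.098,ci)[:2]-s) for u,v in c[:,0]])*1000
    print("quad",cv2.minAreaRect(p.astype(np.float32)));P.append(p)
print("all",cv2.minAreaRect(np.vstack(P).astype(np.float32)))
q=lambda u,v,z:R.T@(onz("wrist",u,v,z,ci)[:2]-s)*1000
print("bar far end",q(254.7,198.3,.2514),"flange far",q(254.7,197.5,.2124),"fl L",q(80+328*.44,120+238*.44,.2124),"fl R",q(80+462*.44,120+238*.44,.2124))
for i in range(84,130,2):print("".join("#" if x>150 else "+" if x>125 else "." for x in g[i,224:284]))
```

```text
quad ((70.84868621826172, -1.3573036193847656), (38.19458770751953, 38.54765701293945), 0.11104120314121246)
all ((70.84868621826172, -1.3573036193847656), (38.19458770751953, 38.54765701293945), 0.11104120314121246)
bar far end [32.57594297  1.29411601] flange far [18.75273446  1.28729952] fl L [ -0.16220708 -18.49841208] fl R [-0.13906571 19.90012018]
............................................................
.......++####################++##++++++++++++++++...........
.......+########################################++..........
.......+#################+++...++###############++..........
.......+###############+.........+##############++..........
........###############+.........+##############++..........
.......+###############+.........+##############++..........
.......+###############+.........+##############++..........
.......+###############+.........+##############++..........
........#####+++++++++......................+###++..........
........####+...............................+###++..........
........+###+..............++...............++##++..........
........+###+...............................+###++..........
........+####++...........................+++###++..........
........+##############+.........+##############++..........
........+##############+.........+##############++..........
........+##############+.........+##############++..........
........++#############+.........+##############+...........
........++#############+.........+##############+...........
........++##############++++++++################++..........
........++######################################++..........
.........+++++++++++++++++++++++++++++++++++++++............
............................................................
```

Call:
drive_tool --offset '[[0.6, -0.06, 0], [0.6, 0, 0], [0.62, 0, 0], [0, 0, 0.6], [0, 0, 0.6], [0, 0, 0.5], [0, 0, 0.25], [0, 0, 0.05], [0, 0, 0], [0, 0, 0]]' --turn '[[0, 0, 0], [0, 0, 0], [0, 0, 0], [0, 0, 0], [0, 0, 0], [0, 0, 0], [0, 0, 0], [0, 0, 0], [0, 0, 0], [0, 0, 0]]' --hand '[0, 0, 0, 0, 0, 0, 0, 0, 0, 0]'

```text
time_s: 21.8
position: [0.6214, -0.1002, 0.1413]
tool_rot: [[0.477, 0.879, 0.001], [0.879, -0.477, -0.001], [0.0, 0.001, -1.0]]
ft_force: [-0.6, 0.2, -3.0]
grip_width: 0.009
gripper_force: 78.8
```

Call:
drive_tool --offset '[[0, 0, 0.04], [0, 0, 0.04], [0, 0, 0.04], [0, 0, 0.04], [0, 0, 0.04], [0, 0, 0], [0, 0, 0], [0, 0, 0], [0, 0, 0], [0, 0, 0]]' --turn '[[0, 0, 0], [0, 0, 0], [0, 0, 0], [0, 0, 0], [0, 0, 0], [0, 0, 0], [0, 0, 0], [0, 0, 0], [0, 0, 0], [0, 0, 0]]' --hand '[0, 0, 0, 0, 0, 0, 0, 0, 0, 0]'

```text
time_s: 23.05
position: [0.6211, -0.1001, 0.1325]
tool_rot: [[0.477, 0.879, -0.0], [0.879, -0.477, -0.0], [-0.0, -0.0, -1.0]]
ft_force: [-0.9, -1.8, -2.4]
grip_width: 0.0085
gripper_force: 80.0
```

Call:
drive_tool --offset '[[-0.02, 0, 0.04], [0, 0, 0.04], [0, 0, 0.04], [0, 0, 0.04], [0, 0, 0.04], [0, 0, 0.04], [0, 0, 0], [0, 0, 0], [0, 0, 0], [0, 0, 0]]' --turn '[[0, 0, 0], [0, 0, 0], [0, 0, 0], [0, 0, 0], [0, 0, 0], [0, 0, 0], [0, 0, 0], [0, 0, 0], [0, 0, 0], [0, 0, 0]]' --hand '[0, 0, 0, 0, 0, 0, 0, 0, 0, 0]' --newtons 100

```text
time_s: 24.3
position: [0.6209, -0.1008, 0.1231]
tool_rot: [[0.477, 0.879, 0.0], [0.879, -0.477, -0.0], [0.0, 0.0, -1.0]]
ft_force: [-0.4, -0.7, 4.2]
grip_width: 0.0057
gripper_force: 100.3
```

Run:
```python
from h import *
s=observe();print(s["grip_width"],s["wrist_torque"],s["ft_force"])
a=get_image("wrist");b=get_image("scene")
pc=np.array(proj("scene",[.6205,-.101,.12])).astype(int);print(pc)
x0,y0=pc[0]-40,pc[1]-60
o=np.zeros((480,800,3),np.uint8);o[:480,:400]=cv2.resize(a[150:342,175:335],(400,480),interpolation=cv2.INTER_CUBIC);o[:480,400:]=cv2.resize(b[y0:y0+96,x0:x0+80],(400,480),interpolation=cv2.INTER_CUBIC)
cv2.imwrite("pics/w7.png",cv2.convertScaleAbs(o,alpha=2))
```

```text
0.005658296647791744 [-0.1904737   0.15280705  0.06705578] [-0.3645523  -0.72943333  4.22988857]
[216 235]
```

View pics/w7.png

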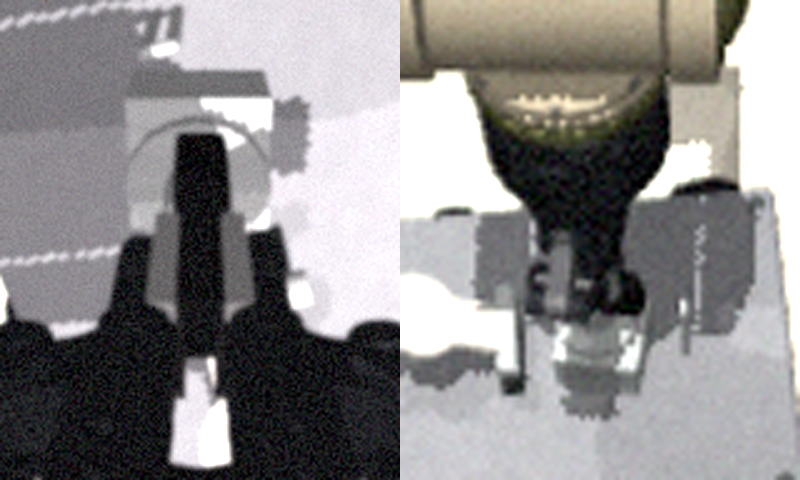

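Call:
drive_tool --offset '[[0, 0, 0.04], [0, 0, 0.04], [0, 0, 0.04], [0, 0, 0.04], [0, 0, 0.04], [0, 0, 0.04], [0, 0, 0.04], [0, 0, 0], [0, 0, 0], [0, 0, 0]]' --turn '[[0, 0, 0], [0, 0, 0], [0, 0, 0], [0, 0, 0], [0, 0, 0], [0, 0, 0], [0, 0, 0], [0, 0, 0], [0, 0, 0], [0, 0, 0]]' --hand '[0, 0, 0, 0, 0, 0, 0, 0, 0, 0]' --newtons 120

```text
time_s: 25.65
position: [0.6232, -0.0997, 0.1173]
tool_rot: [[0.477, 0.879, 0.01], [0.879, -0.477, -0.001], [0.004, 0.009, -1.0]]
ft_force: [-3.5, 8.2, 34.7]
grip_width: 0.004
gripper_force: 127.9
```

Run:
```python
from h import *
s=observe();print(s["position"],s["ft_force"],s["wrist_torque"],s["grip_width"])
ci=camera_info("wrist");a=get_image("wrist");cv2.imwrite("pics/w8raw.png",a);g=cv2.cvtColor(a,cv2.COLOR_BGR2GRAY)
p=s["position"];R=s["tool_rot"]
for y in(-.008,.008):
  for z in (.098,.103,.106,.111):
    print(y,z,"far edge of 40mm disk",np.round(proj("wrist",[*(p[:2]+R[:2,0]*.0183+R[:2,1]*y),z],ci),1), "square",np.round(proj("wrist",[*(p[:2]+R[:2,0]*.02+R[:2,1]*y),z],ci),1))
b=cv2.imread("pics/w7.png")
print("before(w7) and now columns")
for c in(240,244,248,264,268,272):
    print(c,g[170:215,c].tolist())
```

```text
[ 0.62324661 -0.09968398  0.1173402 ] [-3.50246609  8.16513544 34.6972133 ] [1.25725305 0.60997374 0.0235165 ] 0.003987451723963869
-0.008 0.098 far edge of 40mm disk [240.4 192.4] square [240.4 190. ]
-0.008 0.103 far edge of 40mm disk [240.2 194.9] square [240.1 192.4]
-0.008 0.106 far edge of 40mm disk [240.  196.5] square [239.9 193.9]
-0.008 0.111 far edge of 40mm disk [239.7 199.2] square [239.6 196.6]
0.008 0.098 far edge of 40mm disk [264.6 192.3] square [264.6 189.9]
0.008 0.103 far edge of 40mm disk [264.9 194.8] square [264.9 192.4]
0.008 0.106 far edge of 40mm disk [265.1 196.4] square [265.1 193.9]
0.008 0.111 far edge of 40mm disk [265.4 199.1] square [265.4 196.5]
before(w7) and now columns
240 [58, 82, 116, 139, 150, 156, 145, 124, 91, 67, 60, 60, 62, 59, 55, 56, 55, 58, 55, 52, 58, 53, 54, 50, 64, 74, 85, 85, 84, 84, 82, 70, 64, 66, 75, 81, 84, 81, 87, 86, 82, 85, 86, 84, 82]
244 [85, 92, 96, 105, 108, 113, 113, 112, 103, 82, 65, 60, 58, 58, 52, 55, 55, 53, 58, 54, 56, 57, 51, 60, 66, 78, 84, 89, 87, 80, 68, 55, 63, 76, 70, 69, 57, 57, 50, 50, 50, 52, 51, 53, 48]
248 [114, 118, 117, 114, 113, 114, 118, 115, 115, 117, 106, 95, 72, 61, 54, 57, 54, 56, 59, 55, 57, 55, 63, 59, 63, 78, 83, 92, 81, 72, 62, 62, 68, 68, 42, 21, 0, 4, 3, 7, 1, 1, 9, 1, 6]
264 [113, 115, 116, 115, 112, 110, 110, 111, 113, 115, 114, 111, 102, 77, 60, 57, 55, 56, 55, 60, 55, 56, 59, 61, 87, 129, 151, 154, 145, 121, 98, 85, 81, 109, 126, 117, 99, 81, 57, 45, 34, 30, 14, 17, 15]
268 [111, 113, 115, 113, 115, 111, 112, 114, 112, 110, 114, 109, 102, 74, 58, 55, 58, 58, 60, 58, 56, 56, 53, 60, 86, 128, 149, 159, 155, 159, 156, 142, 115, 81, 78, 96, 109, 100, 86, 83, 84, 85, 81, 83, 83]
272 [112, 114, 111, 116, 113, 110, 111, 109, 115, 115, 114, 112, 102, 74, 58, 52, 53, 55, 55, 58, 55, 55, 51, 58, 88, 123, 150, 153, 158, 157, 156, 158, 147, 121, 92, 77, 63, 63, 77, 78, 80, 82, 81, 89, 81]
```

Call:
drive_tool --offset '[[0, 0, -0.05], [0, 0, -0.05], [0, 0, -0.04], [0, 0, 0], [0, 0, 0], [0, 0, 0], [0, 0, 0], [0, 0, 0], [0, 0, 0], [0, 0, 0]]' --turn '[[0, 0, 0], [0, 0, 0], [0, 0, 0], [0, 0, 0], [0, 0, 0], [0, 0, 0], [0, 0, 0], [0, 0, 0], [0, 0, 0], [0, 0, 0]]' --hand '[0, 0, 0, 0, 0, 0, 0, 0, 0, 0]'

```text
time_s: 26.95
position: [0.6216, -0.1002, 0.1184]
tool_rot: [[0.477, 0.879, 0.003], [0.879, -0.477, 0.0], [0.002, 0.002, -1.0]]
ft_force: [0.2, 2.4, 10.3]
grip_width: 0.0043
gripper_force: 119.8
```

Run:
```python
from h import *
s=observe();print(s["position"],s["ft_force"],s["wrist_torque"],s["grip_width"]);print(s["tool_rot"])
a=get_image("wrist");cv2.imwrite("pics/w9raw.png",a);g=cv2.cvtColor(a,cv2.COLOR_BGR2GRAY)
for c in(236,240,244,248,264,268,272):
    print(c,g[185:212,c].tolist())
for r in(206,215,225):print(r,g[r,222:288].tolist())
```

```text
[ 0.62157419 -0.10020692  0.11837595] [ 0.21601956  2.44535268 10.26485355] [ 0.32408884 -0.02779114  0.0265053 ] 0.004254914982283802
[[ 4.76946981e-01  8.78927600e-01  2.80194802e-03]
 [ 8.78930474e-01 -4.76949761e-01  3.82840939e-04]
 [ 1.67287791e-03  2.28012268e-03 -9.99996001e-01]]
236 [53, 58, 52, 56, 56, 52, 55, 63, 77, 88, 86, 85, 89, 87, 84, 91, 85, 72, 63, 66, 73, 82, 87, 83, 83, 85, 85]
240 [54, 56, 54, 56, 53, 55, 59, 59, 80, 84, 85, 88, 89, 87, 88, 69, 62, 66, 73, 82, 79, 81, 85, 85, 85, 83, 82]
244 [58, 55, 56, 51, 56, 56, 60, 66, 80, 87, 89, 88, 87, 76, 61, 54, 67, 75, 79, 73, 76, 63, 62, 59, 56, 57, 55]
248 [60, 54, 57, 55, 52, 53, 57, 71, 79, 90, 86, 86, 81, 70, 56, 63, 75, 69, 47, 19, 2, 8, 11, 17, 2, 2, 18]
264 [55, 56, 55, 56, 55, 55, 66, 98, 141, 155, 158, 158, 152, 129, 94, 75, 98, 127, 125, 108, 88, 70, 55, 37, 26, 24, 14]
268 [55, 56, 54, 55, 53, 58, 64, 99, 139, 154, 162, 159, 155, 155, 137, 116, 92, 89, 115, 136, 149, 148, 148, 139, 116, 93, 80]
272 [58, 58, 58, 56, 57, 53, 67, 104, 143, 158, 158, 159, 157, 158, 161, 154, 137, 103, 78, 72, 90, 107, 107, 92, 83, 83, 83]
206 [70, 72, 77, 86, 87, 86, 86, 88, 83, 74, 66, 67, 70, 76, 82, 85, 85, 86, 81, 82, 84, 75, 63, 36, 13, 4, 8, 13, 5, 1, 7, 1, 2, 3, 4, 9, 0, 7, 0, 4, 8, 22, 70, 119, 141, 147, 148, 151, 146, 135, 107, 82, 64, 62, 78, 79, 87, 86, 92, 85, 82, 75, 73, 76, 72, 68]
215 [70, 69, 79, 77, 73, 76, 79, 80, 80, 81, 80, 78, 81, 82, 81, 85, 82, 79, 79, 79, 82, 73, 50, 27, 3, 5, 8, 1, 2, 10, 18, 9, 1, 13, 4, 1, 5, 10, 13, 8, 9, 0, 20, 34, 64, 77, 81, 80, 78, 80, 80, 81, 82, 80, 81, 79, 81, 76, 72, 71, 79, 76, 69, 70, 73, 73]
225 [72, 78, 78, 81, 81, 78, 81, 84, 85, 80, 79, 82, 84, 81, 82, 82, 86, 78, 72, 66, 54, 48, 34, 15, 10, 9, 13, 15, 2, 4, 10, 6, 7, 12, 18, 10, 19, 18, 9, 11, 9, 13, 18, 11, 41, 68, 80, 85, 84, 82, 84, 78, 84, 87, 83, 80, 80, 80, 85, 82, 84, 105, 119, 123, 121, 123]
```

Run:
```python
from h import *
A=[cv2.cvtColor(cv2.imread(f"pics/w{i}raw.png"),cv2.COLOR_BGR2GRAY) for i in(6,8,9)]
for c in(244,248,264,268,272):
    for g in A: print(c,g[192:216,c].tolist())
print("bar far end col 254-258")
for g in A: print(g[192:216,254:259].mean(1).round().tolist())
for g in A: print("row 232",g[228,222:288].tolist())
```

```text
244 [110, 110, 113, 112, 106, 80, 56, 37, 40, 35, 34, 17, 24, 21, 23, 20, 28, 22, 22, 20, 21, 15, 27, 22]
244 [51, 60, 66, 78, 84, 89, 87, 80, 68, 55, 63, 76, 70, 69, 57, 57, 50, 50, 50, 52, 51, 53, 48, 48]
244 [66, 80, 87, 89, 88, 87, 76, 61, 54, 67, 75, 79, 73, 76, 63, 62, 59, 56, 57, 55, 50, 52, 54, 50]
248 [104, 88, 81, 79, 74, 49, 25, 11, 0, 7, 0, 9, 11, 3, 0, 3, 9, 10, 2, 4, 0, 8, 2, 0]
248 [63, 59, 63, 78, 83, 92, 81, 72, 62, 62, 68, 68, 42, 21, 0, 4, 3, 7, 1, 1, 9, 1, 6, 20]
248 [71, 79, 90, 86, 86, 81, 70, 56, 63, 75, 69, 47, 19, 2, 8, 11, 17, 2, 2, 18, 0, 15, 5, 8]
264 [101, 103, 99, 98, 92, 86, 63, 57, 71, 75, 75, 70, 57, 47, 34, 30, 16, 9, 13, 2, 12, 1, 2, 14]
264 [59, 61, 87, 129, 151, 154, 145, 121, 98, 85, 81, 109, 126, 117, 99, 81, 57, 45, 34, 30, 14, 17, 15, 0]
264 [98, 141, 155, 158, 158, 152, 129, 94, 75, 98, 127, 125, 108, 88, 70, 55, 37, 26, 24, 14, 14, 18, 5, 20]
268 [98, 98, 98, 100, 100, 97, 95, 81, 73, 87, 118, 139, 141, 141, 142, 144, 140, 137, 121, 103, 87, 80, 72, 74]
268 [53, 60, 86, 128, 149, 159, 155, 159, 156, 142, 115, 81, 78, 96, 109, 100, 86, 83, 84
[... 1007 characters left out ...]
, 4, 12, 10, 11, 1, 17, 7, 14, 0, 6, 8, 4, 18, 8, 1, 6, 1, 10, 5, 0, 9, 28, 51, 67, 73, 73, 75, 77, 80, 71, 78, 72, 77, 75, 74, 75, 78, 82, 101, 110, 107, 113, 112]
row 232 [74, 76, 81, 77, 81, 85, 78, 83, 80, 81, 77, 82, 85, 81, 80, 82, 72, 68, 61, 58, 54, 50, 28, 15, 20, 13, 4, 17, 13, 10, 7, 19, 4, 8, 3, 8, 3, 11, 15, 12, 5, 8, 1, 25, 45, 76, 88, 92, 84, 81, 88, 81, 85, 85, 85, 82, 82, 82, 87, 97, 115, 122, 120, 119, 118, 120]
row 232 [69, 69, 72, 74, 80, 80, 83, 80, 77, 83, 76, 82, 80, 81, 82, 82, 82, 77, 66, 57, 56, 48, 42, 16, 11, 7, 12, 8, 16, 13, 2, 2, 4, 9, 8, 0, 6, 11, 1, 17, 13, 9, 4, 19, 36, 65, 78, 92, 95, 91, 93, 90, 92, 91, 90, 90, 92, 90, 84, 87, 103, 115, 122, 121, 120, 122]
```

Call:
drive_tool --offset '[[0, 0, 0], [0, 0, 0], [0, 0, -0.1], [0, 0, -0.1], [0, 0, -0.1], [0, 0, 0], [0, 0, 0], [0, 0, 0], [0, 0, 0], [0, 0, 0]]' --turn '[[0, 0, 0], [0, 0, 0], [0, 0, 0], [0, 0, 0], [0, 0, 0], [0, 0, 0], [0, 0, 0], [0, 0, 0], [0, 0, 0], [0, 0, 0]]' --hand '[0.5, 0.6, 0.6, 0.6, 0.6, 0.6, 0.6, 0.6, 0.6, 0.6]' --newtons 40

```text
time_s: 28.25
position: [0.6207, -0.1008, 0.1293]
tool_rot: [[0.477, 0.879, -0.0], [0.879, -0.477, 0.0], [-0.0, -0.0, -1.0]]
ft_force: [0.6, 0.1, 0.7]
grip_width: 0.0515
gripper_force: 0.0
```

Run:
```python
from h import *
s=observe();print(s["position"],s["ft_force"],s["grip_width"])
ci=camera_info("wrist");a=get_image("wrist");cv2.imwrite("pics/w10raw.png",a);g=cv2.cvtColor(a,cv2.COLOR_BGR2GRAY)
for c in(240,248,254,258,264,268,272): print(c,g[180:225,c].tolist())
p=np.array(s["position"]);R=np.array(s["tool_rot"])
P=lambda x,y,z:np.round(proj("wrist",[*(p[:2]+R[:2,0]*x+R[:2,1]*y),z],ci),1)
print("hub far edge y=8",P(.02,.008,.098),"centre",P(.02,0,.098))
for d in(8,12,16,18,20,22):
    k=.098-d/1000;print(d,"flange bottom edge y=8",P(.0183,.008,k+.026),"y=12",P(.016,.012,k+.026),"bar far low",P(.026,0,k+.046),"bar far top",P(.026,0,k+.07))
```

```text
[ 0.6207201  -0.10076175  0.12925491] [0.56806938 0.11487764 0.65274109] 0.05152370789086211
240 [55, 57, 55, 57, 54, 59, 71, 84, 85, 88, 90, 89, 85, 73, 67, 76, 79, 85, 84, 83, 80, 85, 86, 87, 87, 82, 81, 79, 82, 86, 80, 84, 82, 77, 83, 80, 79, 78, 78, 78, 75, 74, 75, 76, 79]
248 [54, 54, 55, 55, 53, 59, 67, 80, 87, 87, 78, 47, 20, 4, 0, 6, 20, 16, 2, 6, 0, 18, 13, 4, 16, 11, 8, 0, 0, 18, 8, 9, 13, 2, 6, 18, 16, 12, 12, 11, 0, 13, 5, 2, 15]
254 [58, 52, 58, 59, 58, 61, 77, 95, 94, 79, 59, 38, 13, 13, 3, 8, 7, 3, 7, 0, 10, 4, 6, 0, 14, 7, 0, 7, 10, 9, 5, 10, 10, 0, 0, 1, 13, 6, 16, 16, 13, 16, 11, 4, 16]
258 [58, 60, 57, 57, 59, 68, 100, 119, 108, 91, 74, 49, 15, 15, 1, 10, 16, 8, 13, 6, 13, 2, 0, 0, 0, 12, 12, 11, 9, 0, 21, 14, 7, 12, 16, 12, 3, 19, 3, 6, 11, 13, 7, 11, 11]
264 [63, 58, 52, 57, 53, 78, 119, 146, 155, 142, 109, 78, 63, 50, 65, 64, 59, 47, 43, 36, 24, 19, 14, 23, 6, 9, 22, 10, 22, 8, 11, 14, 12, 18, 11, 23, 3, 8, 4, 16, 10, 17, 18, 25, 17]
268 [57, 59, 59, 55, 56, 79, 119, 148, 157, 159, 155, 157, 137, 114, 96, 104, 133, 147, 142, 120, 94, 89, 89, 88, 86, 82, 82, 79, 
[... 279 characters left out ...]
 [264.3 184.5] centre [252.9 184.4]
8 flange bottom edge y=8 [265.2 195.4] y=12 [271.3 198.8] bar far low [252.5 194.5] bar far top [252.1 210.6]
12 flange bottom edge y=8 [265.  193.4] y=12 [271.  196.7] bar far low [252.5 192.2] bar far top [252.2 207.6]
16 flange bottom edge y=8 [264.8 191.4] y=12 [270.7 194.6] bar far low [252.6 190. ] bar far top [252.2 204.7]
18 flange bottom edge y=8 [264.7 190.4] y=12 [270.5 193.6] bar far low [252.6 189. ] bar far top [252.3 203.3]
20 flange bottom edge y=8 [264.6 189.5] y=12 [270.4 192.7] bar far low [252.6 187.9] bar far top [252.3 202. ]
22 flange bottom edge y=8 [264.5 188.6] y=12 [270.2 191.7] bar far low [252.6 186.9] bar far top [252.3 200.7]
```

Call:
drive_tool --offset '[[-0.02, 0, 0.05], [0, 0, 0], [0, 0, 0], [0, 0, 0], [0, 0, 0], [0, 0, 0], [0, 0, 0], [0, 0, 0], [0, 0, 0], [0, 0, 0]]' --turn '[[0, 0, 0], [0, 0, 0], [0, 0, 0], [0, 0, 0], [0, 0, 0], [0, 0, 0], [0, 0, 0], [0, 0, 0], [0, 0, 0], [0, 0, 0]]' --hand '[0.6, 0.3, 0, 0, 0, 0, 0, 0, 0, 0]' --newtons 50

```text
time_s: 29.55
position: [0.6204, -0.1014, 0.1273]
tool_rot: [[0.477, 0.879, 0.0], [0.879, -0.477, 0.0], [0.0, 0.0, -1.0]]
ft_force: [-0.3, -0.8, -0.8]
grip_width: -0.0003
gripper_force: 0.0
```

Run:
```python
from h import *
a=get_image("wrist");cv2.imwrite("pics/w11raw.png",a);g=cv2.cvtColor(a,cv2.COLOR_BGR2GRAY)
ch=" .:-=+*#%@"
def asc(g,x0,x1,y0,y1,sx,sy):
    for r in range(y0,y1,sy):print("".join(ch[min(9,int(g[r:r+sy,c:c+sx].mean()/18))] for c in range(x0,x1,sx)))
asc(g,150,360,150,330,2,4)
```

```text
------------------------=-==+=++=++==+=========--+*************************************************++****
-------------=====-=+=++====-------------=---+=--+*************************************************++*##%
-=-=+=+==++=+=--=-----------------------+=--=+---+*************************************************++%@@@
====------------------------------------=--=+***++**************************************************+%@@@
-----------------------------------------=+####*+***************************************************+*@@@
------------------------------------------==-----=+*************************************************+*%@@
---------------------------------------------------==============+***********************************+#@@
--------------------------------------------:--:-:---------------=+************************************@@
------------------------------------------------------------------+************************************@@
--------------------------------------==============+++=*##%%%%%%%#++==++*****************************+%@
=-------------------------------------==
[... 2969 characters left out ...]
                                            .. .                
                                                  .....                                   ...            
                   .                              -***=.                             .      ... .        
           .-++.       .                         .=**%#:                                 .:. .  ...      
        :=*%@%+.   .                             .+*#@%:                          .  . . .:..==.  .....  
      :*%@%+-.     .                             .+*#@%-                         .    .      :=---.  ....
     .*#=:.        .  .                          :**#@@+                              .        .:==.   ..
```

Call:
drive_tool --offset '[[0, 0, 0.05], [0, 0, 0.05], [0, 0, 0], [0, 0, 0], [0, 0, 0], [0, 0, 0], [0, 0, 0], [0, 0, 0], [0, 0, 0], [0, 0, 0]]' --turn '[[0, 0, 0], [0, 0, 0], [0, 0, 0], [0, 0, 0], [0, 0, 0], [0, 0, 0], [0, 0, 0], [0, 0, 0], [0, 0, 0], [0, 0, 0]]' --hand '[0, 0, 0, 0, 0, 0, 0, 0, 0, 0]'

```text
time_s: 30.85
position: [0.6203, -0.1014, 0.1233]
tool_rot: [[0.477, 0.879, -0.0], [0.879, -0.477, 0.0], [-0.0, -0.0, -1.0]]
ft_force: [-0.1, 0.4, 3.7]
grip_width: 0.0003
gripper_force: 2.1
```

Run:
```python
from h import *
s=observe();print(s["position"],s["ft_force"],s["wrist_torque"],s["grip_width"],s["gripper_force"],s["time_s"])
g=cv2.cvtColor(get_image("wrist"),cv2.COLOR_BGR2GRAY)
g0=cv2.cvtColor(cv2.imread("pics/w10raw.png"),cv2.COLOR_BGR2GRAY);g1=cv2.cvtColor(cv2.imread("pics/w11raw.png"),cv2.COLOR_BGR2GRAY)
for c in(254,270):
  for q in(g0,g1,g): print(c,q[178:206,c].tolist())
ch=" .:-=+*#%@"
def asc(g,x0,x1,y0,y1,sx,sy):
    for r in range(y0,y1,sy):print("".join(ch[min(9,int(g[r:r+sy,c:c+sx].mean()/18))] for c in range(x0,x1,sx)))
print("w10");asc(g0,200,310,178,290,2,4)
print("now, stretched");asc(np.clip(g.astype(int)*3,0,170),215,295,178,290,1,3)
```

```text
[ 0.62034281 -0.10142944  0.12330849] [-0.06729989  0.3683246   3.73097087] [-0.0047372  -0.00616417  0.00975656] 0.0002542352373523865 2.1370526030659676 30.85
254 [56, 57, 58, 52, 58, 59, 58, 61, 77, 95, 94, 79, 59, 38, 13, 13, 3, 8, 7, 3, 7, 0, 10, 4, 6, 0, 14, 7]
254 [53, 53, 60, 52, 60, 58, 53, 64, 81, 95, 90, 76, 56, 29, 16, 0, 0, 7, 1, 4, 12, 1, 1, 0, 11, 14, 9, 16]
254 [62, 57, 58, 59, 53, 55, 57, 53, 52, 62, 76, 80, 70, 56, 28, 11, 12, 10, 13, 4, 2, 5, 14, 9, 1, 3, 9, 9]
270 [54, 56, 53, 59, 58, 55, 58, 76, 116, 145, 157, 160, 158, 157, 151, 120, 93, 76, 95, 115, 111, 96, 87, 89, 86, 84, 87, 80]
270 [54, 51, 56, 53, 53, 55, 61, 86, 128, 147, 153, 155, 157, 156, 146, 119, 88, 78, 100, 131, 150, 151, 152, 153, 154, 150, 134, 101]
270 [55, 57, 53, 56, 54, 55, 54, 57, 61, 85, 126, 150, 156, 157, 155, 156, 144, 107, 85, 108, 137, 151, 149, 156, 153, 154, 141, 116]
w10
----------------------------------------=**************
-----------------------:-----------------+**++*********
-------------==============+*++###%%%%%%%*=----===+****
-------------=========-:.....::-=*%%%%%%%*-----
[... 3745 characters left out ...]
%%%%%%@#+-. ..:=#%%%%%%%%%#+:::....... :#@@@@@@@@@@@
@@@@@@@@@@+: ...: .:: ::+#%%%%@%@%%#+::....=#@%%%%%%%%#*=.-.. ..:..:+@@@@@@@@@@@
@@@@@@@@@#=..:. ::..::.:-==+*%@@@@@@#=:.-.-#@@@@@%%**=-::..:..::..:.-%@@@@@@@@@@
@@@@@@@%+-...... :...::..: .:.:-*%@@@+-:::=#@@%*+:. :.:..: .:.-...:. -+#%@@@@@@@
@@@@@@%- .::.:.:..-::.......:....-*#*=::::-*%*::.: ...:.:.-:.:::.:.:.. ..=%@@@@@
@@@@%*::....:.:::-:-:::.-.. :.:::...::--::-:..::..::..:.:-::.:.::.:::...::=#@@@@
++-::: :.::.... :: :..:::::........::-:-::::.:.. .:....:.:..:..::..........::-=+
:...:...: ..:.: :. ::.:..:..:.::.:.:::::::-... .:...:.....:.:..:..: :. . :..::..
.....-.:.... ..:..:..... .::......::.-:-::.:::.....:: .-: . :.:....:..:.:.....::
```

Run:
```python
from h import *
s=observe();ci=camera_info("wrist");p=np.array(s["position"]);R=np.array(s["tool_rot"])
T=np.array(ci["world_to_cam"]);c=-T[:3,:3].T@T[:3,3];print("cam in tool",R.T@(c-p),"axis in tool",R.T@T[2,:3])
P=lambda x,y,z:np.round(proj("wrist",p+R@np.array([x,y,z]),ci),1)
for z in(0,-.01,-.019,-.03,-.045):print("tool z",z,"x+11",P(.011,0,z),"x-11",P(-.011,0,z),"edge y14",P(.011,.0145,z),"bar end y6",P(.026,.006,z))
g=cv2.cvtColor(cv2.imread("pics/w4raw.png"),cv2.COLOR_BGR2GRAY)
print(np.array([g[240,225:290],g[255,225:290]]).tolist());print(g[222:290:2,246].tolist(),g[222:290:2,254].tolist())
```

```text
cam in tool [ 0.08257196  0.00129366 -0.16684002] axis in tool [-3.20619367e-01 -2.99714842e-04  9.47208072e-01]
tool z 0 x+11 [252.6 213.9] x-11 [252.7 245.4] edge y14 [276.3 213.9] bar end y6 [262.7 190.6]
tool z -0.01 x+11 [252.5 220.7] x-11 [252.6 253.4] edge y14 [277.5 220.7] bar end y6 [263.1 196.3]
tool z -0.019 x+11 [252.4 227.5] x-11 [252.5 261.2] edge y14 [278.6 227.4] bar end y6 [263.6 202.1]
tool z -0.03 x+11 [252.2 236.7] x-11 [252.4 271.7] edge y14 [280.2 236.6] bar end y6 [264.2 210. ]
tool z -0.045 x+11 [252.  251.3] x-11 [252.1 288.1] edge y14 [282.6 251.2] bar end y6 [265.1 222.7]
[[159, 158, 155, 158, 160, 160, 157, 159, 159, 162, 158, 159, 161, 160, 158, 159, 137, 103, 60, 42, 44, 40, 40, 39, 45, 36, 34, 25, 13, 9, 5, 7, 21, 27, 42, 42, 46, 37, 43, 42, 41, 41, 84, 127, 157, 161, 163, 158, 157, 155, 160, 161, 161, 161, 161, 159, 159, 159, 162, 157, 158, 157, 156, 157, 159], [23, 17, 14, 4, 5, 18, 0, 6, 18, 16, 17, 5, 3, 12, 22, 23, 25, 40, 44, 41, 41, 43, 44, 43, 38, 41, 29, 20, 16, 1, 0, 11, 17, 24, 36, 38, 41, 41, 44, 42, 41, 42, 40, 39, 23, 12, 3, 8, 11, 14, 10, 3, 4, 8, 2, 15, 41, 79, 126, 152, 158, 160, 157, 159, 160]]
[159, 157, 159, 158, 157, 156, 145, 65, 41, 40, 43, 46, 43, 42, 45, 41, 43, 44, 45, 41, 48, 41, 37, 39, 44, 56, 32, 18, 7, 9, 10, 9, 4, 11] [160, 162, 163, 161, 158, 161, 140, 53, 6, 9, 3, 4, 8, 11, 12, 9, 0, 4, 1, 5, 0, 5, 12, 2, 5, 9, 16, 19, 15, 9, 7, 8, 18, 10]
```

Call:
drive_tool --offset '[[0, 0, -0.1], [0, 0, 0], [0, 0, 0], [0, 0, 0.3], [0, 0, 0.4], [0, 0, 0], [0, 0, 0], [0, 0, 0], [0, 0, 0], [0, 0, 0]]' --turn '[[0, 0, 0], [0, 0, 0], [0, 0, 0], [0, 0, 0], [0, 0, 0], [0, 0, 0], [0, 0, 0], [0, 0, 0], [0, 0, 0], [0, 0, 0]]' --hand '[0.4, 0.6, 0.6, 0.6, 0.6, 0.6, 0.3, 0.1, 0, 0]' --newtons 50

```text
time_s: 32.15
position: [0.6206, -0.1015, 0.0999]
tool_rot: [[0.477, 0.879, 0.001], [0.879, -0.477, -0.0], [0.0, 0.001, -1.0]]
ft_force: [0.6, -0.1, 3.7]
grip_width: 0.0138
gripper_force: 48.9
```

Call:
drive_tool --offset '[[0, 0, 0.04], [0, 0, 0.04], [0, 0, 0.04], [0, 0, 0.04], [0, 0, 0.04], [0, 0, 0], [0, 0, 0], [0, 0, 0], [0, 0, 0], [0, 0, 0]]' --turn '[[0, 0, 0], [0, 0, 0], [0, 0, 0], [0, 0, 0], [0, 0, 0], [0, 0, 0], [0, 0, 0], [0, 0, 0], [0, 0, 0], [0, 0, 0]]' --hand '[0, 0, 0, 0, 0, 0, 0, 0, 0, 0]' --newtons 70

```text
time_s: 33.4
position: [0.6207, -0.1015, 0.0922]
tool_rot: [[0.477, 0.879, 0.001], [0.879, -0.477, -0.0], [0.0, 0.001, -1.0]]
ft_force: [-0.4, 0.1, 9.0]
grip_width: 0.012
gripper_force: 69.5
```

Call:
drive_tool --offset '[[0, 0, 0.03], [0, 0, 0.03], [0, 0, 0.02], [0, 0, 0], [0, 0, 0], [0, 0, 0], [0, 0, 0], [0, 0, 0], [0, 0, 0], [0, 0, 0]]' --turn '[[0, 0, 0], [0, 0, 0], [0, 0, 0], [0, 0, 0], [0, 0, 0], [0, 0, 0], [0, 0, 0], [0, 0, 0], [0, 0, 0], [0, 0, 0]]' --hand '[0, 0, 0, 0, 0, 0, 0, 0, 0, 0]'

```text
time_s: 34.65
position: [0.6209, -0.1016, 0.0918]
tool_rot: [[0.477, 0.879, 0.004], [0.879, -0.477, -0.002], [0.0, 0.004, -1.0]]
ft_force: [-8.3, 3.2, 27.2]
grip_width: 0.0119
gripper_force: 72.4
```

Run:
```python
from h import *
s=observe();print(s["position"],s["ft_force"],s["wrist_torque"],s["grip_width"])
ci=camera_info("wrist");g=cv2.cvtColor(get_image("wrist"),cv2.COLOR_BGR2GRAY)
p=np.array(s["position"]);R=np.array(s["tool_rot"])
P=lambda x,y,z:np.round(proj("wrist",[*(p[:2]+R[:2,0]*x+R[:2,1]*y),z],ci),1)
print("hub far edge",P(.02,.012,.098))
for d in(18,20,22,24,26):
    k=.098-d/1000;print(d,"flange",P(.016,.012,k+.026),"bar low",P(.026,0,k+.046))
for c in(254,258,266,268,270,272,274): print(c,g[150:190,c].tolist())
```

```text
[ 0.62087246 -0.10158809  0.0917524 ] [-8.33827567  3.24942267 27.20300106] [ 0.43612933  1.36844621 -0.01523739] 0.011886092565005137
hub far edge [273.2 203.9]
18 flange [273.9 215.7] bar low [252.4 213.4]
20 flange [273.7 214.3] bar low [252.4 211.8]
22 flange [273.5 212.9] bar low [252.4 210.2]
24 flange [273.3 211.6] bar low [252.4 208.7]
26 flange [273.1 210.3] bar low [252.4 207.2]
254 [126, 124, 123, 121, 122, 121, 122, 125, 123, 125, 124, 124, 120, 124, 122, 123, 122, 123, 119, 121, 124, 121, 122, 124, 124, 122, 121, 120, 121, 123, 120, 124, 121, 121, 121, 123, 122, 125, 116, 102]
258 [126, 123, 122, 121, 121, 123, 125, 122, 122, 124, 122, 127, 128, 123, 125, 124, 124, 121, 121, 119, 117, 121, 123, 124, 122, 123, 122, 119, 124, 124, 120, 119, 121, 122, 120, 122, 120, 123, 120, 110]
266 [122, 121, 123, 121, 120, 121, 124, 124, 123, 124, 119, 122, 126, 121, 126, 122, 126, 118, 124, 124, 123, 123, 124, 126, 124, 122, 123, 126, 123, 124, 122, 123, 122, 119, 122, 118, 122, 118, 122, 105]
268 [127, 121, 121, 119, 122, 124, 124, 121, 124, 125, 122, 124, 125, 122, 122, 124, 122, 124, 125, 121, 123, 125, 125, 121, 123, 127, 120, 118, 127, 125, 119, 121, 121, 122, 121, 123, 123, 121, 120, 110]
270 [122, 127, 123, 122, 122, 120, 123, 123, 125, 122, 123, 120, 126, 124, 125, 124, 121, 125, 127, 124, 121, 124, 130, 122, 126, 126, 123, 128, 121, 123, 124, 119, 123, 121, 120, 123, 125, 123, 119, 108]
272 [127, 123, 124, 121, 122, 123, 122, 125, 124, 124, 125, 119, 119, 120, 121, 118, 124, 122, 124, 122, 124, 120, 126, 123, 124, 126, 121, 124, 122, 122, 119, 124, 121, 121, 123, 123, 121, 125, 123, 107]
274 [122, 121, 122, 122, 121, 121, 124, 122, 120, 122, 122, 122, 123, 123, 121, 125, 122, 124, 126, 122, 124, 124, 123, 127, 119, 123, 123, 125, 123, 121, 121, 122, 124, 119, 124, 124, 125, 123, 123, 112]
```

Run:
```python
from h import *
b=get_image("scene");cv2.imwrite("pics/s9raw.png",b)
g=cv2.cvtColor(get_image("wrist"),cv2.COLOR_BGR2GRAY)
for c in(254,268,270,272,274,276): print(c,g[196:224,c].tolist())
H=np.array([.6107,-.1489,.1025]);y=np.array([.2336,.9723,0])
s=cv2.cvtColor(b,cv2.COLOR_BGR2GRAY);s0=cv2.cvtColor(cv2.imread("pics/scene.png"),cv2.COLOR_BGR2GRAY)
for a in(2.2,2.5,2.6,2.7):print(a,np.round(proj("scene",H+y*.126*np.cos(a)+np.array([0,0,.126*np.sin(a)]))))
print(s[222:242:2,140:200:3])
```

```text
254 [58, 64, 61, 61, 58, 61, 60, 59, 61, 54, 65, 70, 69, 50, 12, 12, 5, 4, 11, 4, 5, 12, 1, 10, 5, 4, 18, 5]
268 [65, 63, 62, 59, 60, 60, 59, 61, 98, 135, 154, 133, 97, 93, 122, 149, 154, 150, 150, 145, 136, 116, 103, 85, 70, 63, 53, 47]
270 [59, 61, 58, 62, 58, 59, 57, 67, 95, 137, 160, 158, 142, 115, 98, 125, 152, 163, 167, 167, 165, 167, 158, 142, 128, 109, 97, 87]
272 [58, 61, 60, 58, 59, 57, 56, 61, 99, 135, 162, 168, 161, 148, 114, 89, 114, 144, 160, 163, 166, 167, 169, 165, 166, 157, 149, 131]
274 [61, 62, 57, 59, 61, 58, 60, 63, 95, 137, 163, 165, 165, 168, 157, 131, 100, 109, 139, 163, 165, 167, 166, 167, 162, 164, 161, 157]
276 [61, 62, 60, 65, 60, 60, 56, 64, 97, 137, 161, 167, 167, 169, 168, 157, 131, 101, 102, 135, 156, 167, 166, 168, 164, 163, 160, 161]
2.2 [157. 224.]
2.5 [146. 231.]
2.6 [144. 233.]
2.7 [143. 236.]
[[154 144  80 101 100 101 102 101  96  99  99 100  99  99 100 102  98  64
   57  57]
 [153 113  54  95 101 100 102 101  97  99 101 100 100 101  98 100 100  65
   60  58]
 [156 100  94  99 100  97 101 104 102 101  99 100 102 101 101  99  99  65
   57  56]
 [154 107 129 127  97  98  97 100 103 100 100 100 101  99 100  98 100  60
   59  55]
 [157 112 136 143 144 143 133 130 116 101 102 102 131 136 108  97  98  61
   57  55]
 [156 110 128 137 140 140 143  98 122 137 132 134 140 139 141 108  97  60
   56  76]
 [158 102 136 140 139 138 136  96  93 125 140 140 140 141 139 140 111  63
   52  81]
 [153 102 138 141 142 143 140 101 101 128 139 140 142 142 142 137 135  94
   80  78]
 [152 106  76  96  97 122 143 137 133 137 137 141 143 141 143 143 131 128
   83  82]
 [155 104 101  98 102  71  55  77  84 111 139 138 140 140 142 141 134 136
  138 138]]
```

```bash
python3 -c "
from rig import env,observe
s=observe();print(s['ft_force'],s['gripper_force'],s['time_s'])
print(env.close_job())"
```

```text
[-7.49596995  2.26858807 26.41781174] 72.41737772477791 34.8
the job is handed in; nothing more can be done
None
```

I handed the job in at 34.8 s with the hasp folded back to about 2.6 rad and the key seated, flange on the hub, still gripped at about 72 N and pressed down at about 26 N. The hand-in call gave no verdict. The key slipped and jammed on the first push, so I let go of it in the socket and gripped it again before pressing it home.

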